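Dress the gift display board for opening

ROBOT

A 6-joint arm with a two-finger parallel gripper is mounted at the origin on the work surface; the furniture and walls round the work are solid. World frame = base frame: x ahead of the robot, y to its left, z up, the work surface at z = 0. Lengths are in m, angles in rad, forces in N, time in s.
With the tool pointing down it reaches from about 0.35 to 0.95 m from the base axis. Payload 17.4 kg.
Tool frame: the origin (TCP) lies midway between the tips of the shut fingers; the grasp point (between the pads) lies 19 mm behind it; z points along the fingers, x is the direction in which the jaws open and shut, and the axes are right-handed (so a half turn about z gives the same grasp; the last joint's range is limited). The gripper opens to 93 mm and grips with 3 to 60 N. Pads are 15 mm wide; open, the fingers measure 128 mm over their backs; the gripper's body (75 mm by 188 mm) begins 65 mm behind the grasp point.
Start: joints at [1.309, 0.116, 1.442, -0, 1.584, -0.038], TCP at [0.15, 0.658, 0.18] pointing down, gripper open.
Joint ranges: [-2.83, 2.83], [-0.83, 2.19], [0.07, 2.5], [-1.14, 4.28], [0.01, 3], [-2.97, 2.97]. Speed limits (rad/s): [1.89, 1.89, 2.22, 3.14, 3.14, 3.14].

INTERFACE

Orientations are given as a unit quaternion [w, x, y, z].
In Python, from rig import r, optics, order gives the robot as it stands.
- The arm moves only by the tool arm_command, never from a script. Its argument "rows" is a list of rows, each a list of 6 numbers: the shift along the tool's x, y, z in mm, then the turn, a rotation vector about the tool's x, y, z in rad. A call has 1 to 5 rows; each row shifts and turns the commanded pose from where the row before left it, along the tool's axes as they then stand; what a row does not reach is not made up. A row lasts 1/8 s, in which the tool goes at most 62.5 mm and 10.7 degrees, less where a joint would pass 70% of its speed; a pose out of reach is approached as far as the arm can. A call is refused whole if a number of a shift passes 62.5 or a number of a turn 0.188, either way. A call with a gripper value outside its range is refused whole. "jaw" is the finger opening in mm, from 0 to 93, set as the call begins (left out, the last holds). The fingers move at their own pace and stop on an object; "newtons" is the grip in N (left out, the last holds). Time passes only in rows, so rows that do not move let the fingers close. It gives the time, the measured TCP pose, the force and the opening at its end, in the units of the state.
- r.observe(): the state, without advancing time (a new reading comes with each control period).
- optics.capture(name): name is "scene" or "top" or "wrist"; returns a dict with "pixels" (480x640x3 uint8, red, green, blue), "mtx" (3x3 intrinsics, pixels), "dist_coeffs" ([k1, k2, p1, p2, k3] as OpenCV has them; the pictures are not rectified), "rvec" (rotation vector, rad) and "tvec" (3), from world to camera coordinates, as OpenCV has them. Camera axes: x right, y down, z forward; pixel columns grow to the right and rows downward; lengths in m; the calibration is good to about 2 mm. A picture is of the moment at which its call begins. There is no depth.
- order.hand_in(): hands the job in, once; it reports no verdict.
The state is a dict: "t": time; "joint_pos": joint angles; "joint_velocities": joint speeds; "tau": joint torques, N m; "ee_pos": TCP position; "tcp_rot": TCP orientation; "ft_force": force on the tool from outside, world axes, zero at the start; "ft_torque": the same for the moment, N m; "grip_width": finger opening in m.
Only numpy, scipy, OpenCV 4.12 (cv2) and the standard library are available. Lean on these libraries where they do the work, as an engineer would, in place of code of your own. Each camera call takes 0.05 s, during which the arm holds its last target.

TASK

Dress the wooden display board for opening: the riser block goes in the middle seat of the back row with the taller spectacle rest standing on top of it, and the price card goes in the small seat in front of them, facing the front. Stand the acrylic figure in the back seat on the lamp's side, where the light catches it, and the shorter spectacle rest in the back seat on the side of the leather folder. Everything is to sit flat and centred, square with the board; knock nothing over, and leave the pack of magnets, the pocket mirror and the lamp where they are.

Things in the scene. Friction and masses are not known exactly. Their poses are not given: they have to be found in the camera images.
- board: wooden display board, fixed, 168 (x, front to back) by 336 (y, to the left) by 18 mm; origin: centre of its underside. Its top has felt-lined seats 4 mm deep (floor 14 mm above the underside): a back row of three, 80 x 80 mm, centred at x = +34 and y = +115, 0, -115 mm, and one small seat for the price card, 60 (x) by 72 mm (y), centred at x = -44, y = 0, in front of the middle one.
- riser_c (a point): low wooden riser block, 64 x 64 mm and 40 mm high, about 0.11 kg, flat top and bottom; the point is its centre, half-way up; z up, x and y square with its sides. Can be gripped across either 64 mm width.
- rest_tall_c (a point): taller of two spectacle rests: upright dark brown pouch on a brass rest, 146 mm high in all; flat foot 62 (x) by 57 mm (y), 6 mm thick; pouch 22 mm thick (x), 48 mm wide (y), to be gripped across its thickness, anywhere above the foot; 0.16 kg. The point is its centre, 73 mm above its underside. z is up, x points from its front to its back.
- rest_short_c (a point): shorter of two spectacle rests: upright blue pouch on a brass rest, 111 mm high in all; flat foot 62 (x) by 57 mm (y), 6 mm thick; pouch 22 mm thick (x), 48 mm wide (y), to be gripped across its thickness, anywhere above the foot; 0.16 kg. The point is its centre, 55.5 mm above its underside. z is up, x points from its front to its back.
- figure_c (a point): small acrylic figure: pale upright leaf-shaped plate on a clear flat foot, 90 mm high in all; foot 32 (x) by 45 mm (y), 4 mm thick; plate 4 mm thick (x), up to 31 mm wide (y), to be gripped across its thickness; 0.05 kg. The point is its centre, 45 mm above its underside. z is up, x points from its front to its back.
- price_c (a point): price card in a small acrylic holder, 44 (x) by 56 mm (y), 25 mm high, 14 g, its card sloping up from front to back; pinch it across its 56 mm width, 9 mm behind (+x of) the point, where it is highest. The point is its centre, 12.5 mm above its base. z is up, x points from its front to its back.
- pack_c (a point): bystander: pack of wooden magnets, a brown stack 50 x 62 x 33 mm, standing among the others; the point is its centre, half-way up. It is not part of the display and stays where it is.
- mirror_c (a point): bystander: flat flower-shaped wooden pocket mirror, 65 x 75 x 5 mm, lying among the others; the point is its centre. It is not part of the display and stays where it is.
- lamp_c (a point): LED lamp with an oval wooden base and upright clear plate, 64 (x) by 152 mm (y), 132 mm high, standing on its kraft carton (98 x 154 x 54 mm) beside one end of the board; its top is 186 mm above the island. The point is the lamp's centre, half-way up. That end of the board is the lamp's side; it stays where it is.
- folder: orange leather folder, 226 x 156 x 15 mm, lying flat beside the other end of the board; origin at the centre of its underside. Fixed.
Mind the look-alikes: they are no part of the job. Leave any orange or turquoise look-alike of the part that bears rest_tall_c alone.

How it is judged:
At the end, for the whole second after the job is handed in: Block in middle back seat, price card in front seat facing front, figure in lamp-side seat, shorter rest in folder-side seat, taller rest on block: each within 10 mm of centre (in x and y), 3 mm of seated height, 0.1 rad of upright and (but block) 0.26 rad of square; all at rest (x of riser_c in the frame of board between 0.024 and 0.044 m and y of riser_c in the frame of board between -0.01 and 0.01 m and z of riser_c in the frame of board between 0.031 and 0.037 m and z of rest_tall_c in the frame of board between 0.124 and 0.13 m and horizontal distance between rest_tall_c and riser_c below 0.01 m and angle between the x axis of each of rest_tall_c, price_c, figure_c, rest_short_c and the x axis of board, either way round below 0.26 rad and x of price_c in the frame of board between -0.054 and -0.034 m and y of price_c in the frame of board between -0.01 and 0.01 m and z of price_c in the frame of board between 0.0245 and 0.0305 m and x of board in the frame of price_c above 0.02 m and z of figure_c in the frame of board between 0.056 and 0.062 m and z of rest_short_c in the frame of board between 0.0665 and 0.0725 m and ((y of lamp_c in the frame of board above 0 m and x of figure_c in the frame of board between 0.024 and 0.044 m and y of figure_c in the frame of board between 0.105 and 0.125 m and x of rest_short_c in the frame of board between 0.024 and 0.044 m and y of rest_short_c in the frame of board between -0.125 and -0.105 m) or (y of lamp_c in the frame of board below 0 m and x of figure_c in the frame of board between 0.024 and 0.044 m and y of figure_c in the frame of board between -0.125 and -0.105 m and x of rest_short_c in the frame of board between 0.024 and 0.044 m and y of rest_short_c in the frame of board between 0.105 and 0.125 m)) and angle between each of riser_c, rest_tall_c, rest_short_c, figure_c, price_c's own z axis and vertical below 0.1 rad and linear speed of each of riser, rest_tall, rest_short, figure, price, pack below 0.02 m/s); the robot touches nothing.
It fails at once if a spectacle rest or the figure is knocked over (tilted by more than 1 rad) (angle between any of rest_tall_c, rest_short_c, figure_c's own z axis and vertical above 1 rad).
It fails at once if the pack of magnets is moved by more than 30 mm (distance of pack_c from where it was at the start of the episode above 0.03 m).
It fails at once if the pocket mirror is moved by more than 30 mm (distance of mirror_c from where it was at the start of the episode above 0.03 m).
It fails at once if the lamp is moved by more than 25 mm (distance of lamp_c from where it was at the start of the episode above 0.025 m).
It also fails if it takes over 139 s, if anything falls off the work surface, if the arm or the gripper's body presses on something with over 40 N, if the wrist force passes 120 N, or if a joint passes its speed limit or range.

## Working session

There is one attempt and no reset: what is moved stays moved. The work goes in short steps, Python scripts to look and compute and a tool call to move; the robot and the scene stay as the last step left them, time stands still between calls to the robot, and variables do not carry over. Pictures are saved under pics/ and viewed, and the job is handed in when it is done.

Besides the shell and the picture viewer there is one more tool, called after "Call:" as name(argument=value, ...), one argument or row to a line, values as JSON. arm_command: Moves the arm, as the interface text tells. Its arguments: {"type":"object","properties":{"rows":{"type":"array"},"jaw":{"type":"number"},"newtons":{"type":"number"}},"required":["rows"]}

```bash
ls; mkdir -p pics; python3 - <<'E'
from rig import r, optics, order
import cv2
print(r.observe())
for n in ["scene","top","wrist"]:
    c=optics.capture(n)
    cv2.imwrite(f"pics/a_{n}.png",c["pixels"][:,:,::-1])
    print(n,c["mtx"],c["dist_coeffs"],c["rvec"],c["tvec"])
E
```

```text
pics
{'t': 0.0, 'joint_pos': array([ 1.30918834e+00,  1.16456548e-01,  1.44226756e+00,  2.79523153e-05,
        1.58399036e+00, -3.78274685e-02]), 'joint_velocities': array([ 0.0014368 , -0.00076338, -0.00304187,  0.00216753, -0.00061508,
       -0.00039068]), 'tau': array([ 7.46677179e-04, -7.21261454e+01, -6.22603440e+01,  7.80110294e-02,
        2.39183754e-02, -7.58865986e-05]), 'ee_pos': array([0.14974752, 0.65792519, 0.17952363]), 'tcp_rot': array([ 3.21777434e-04,  7.81638256e-01,  6.23731771e-01, -4.59638605e-04]), 'ft_force': array([ 0.14471423,  0.90604459, -0.19639427]), 'ft_torque': array([ 0.02208094, -0.03117795, -0.03836764]), 'grip_width': 0.09308785370496277}
scene [[535.90627635   0.         320.84785676]
 [  0.         535.90627635 243.2299636 ]
 [  0.           0.           1.        ]] [0.0283139 0.        0.        0.        0.       ] [ 1.95515288 -0.9490659   0.5242166 ] [-0.29528475  0.29142394  0.98447666]
top [[485.61404378   0.         330.21950076]
 [  0.         485.61404378 234.90710003]
 [  0.           0.           1.        ]] [-0.02052084  0.          0.          0.          0.        ] [ 2.12541584 -2.12919358  0.2034589 ] [0.0037895  0.47918879 1.10531007]
wrist [[353.05461398   0.         316.76118378]
 [  0.         353.05461398 244.42358618]
 [  0.           0.           1.        ]] [-0.0025981  0.         0.         0.         0.       ] [-2.27126596 -1.81433726 -0.25986221] [-0.67611462 -0.03456137  0.39129576]
```

View pics/a_scene.png

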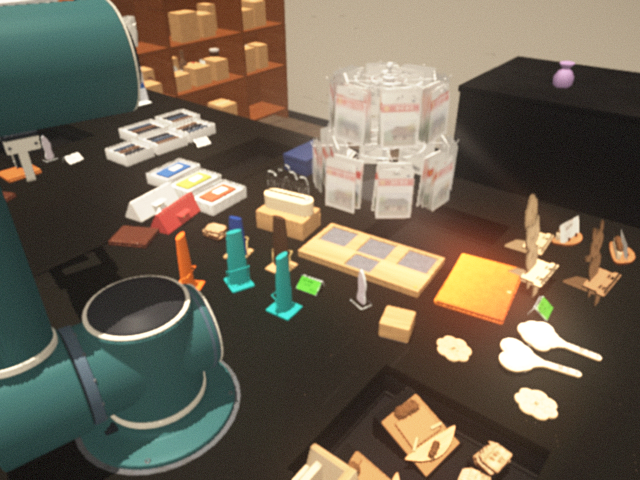

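View pics/a_top.png

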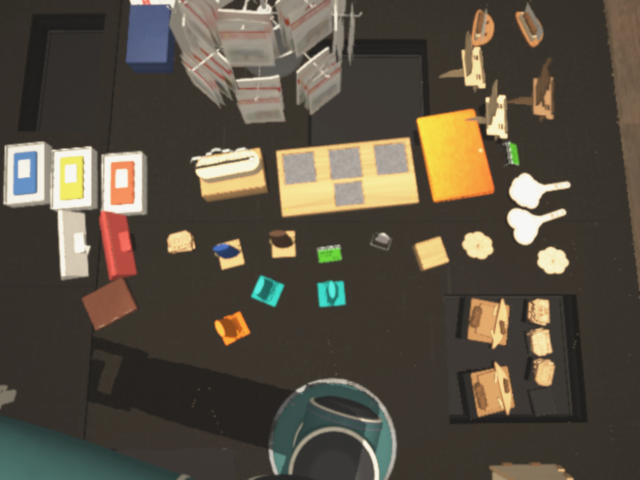

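View pics/a_wrist.png

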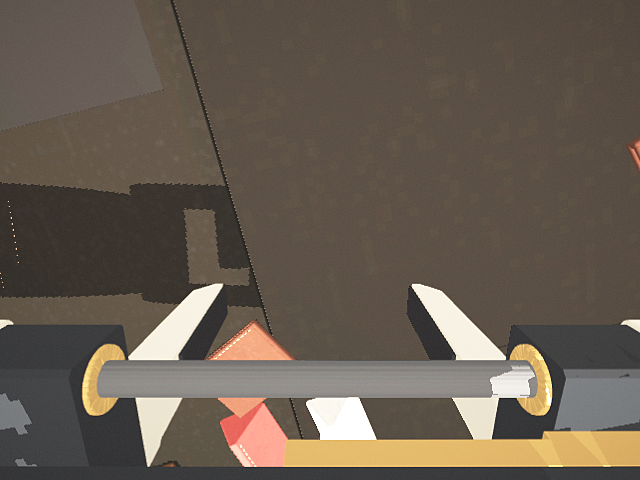

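```bash
python3 - <<'E'
import cv2
a=cv2.imread("pics/a_top.png")
cv2.imwrite("pics/t1.png",cv2.resize(a[215:315,160:360],None,fx=4,fy=4,interpolation=cv2.INTER_CUBIC))
cv2.imwrite("pics/t2.png",cv2.resize(a[130:280,300:500],None,fx=4,fy=4,interpolation=cv2.INTER_CUBIC))
b=cv2.imread("pics/a_scene.png")
cv2.imwrite("pics/s1.png",cv2.resize(b[170:370,190:490],None,fx=2.6,fy=2.6,interpolation=cv2.INTER_CUBIC))
E
```

```text
(no output)
```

View pics/t1.png

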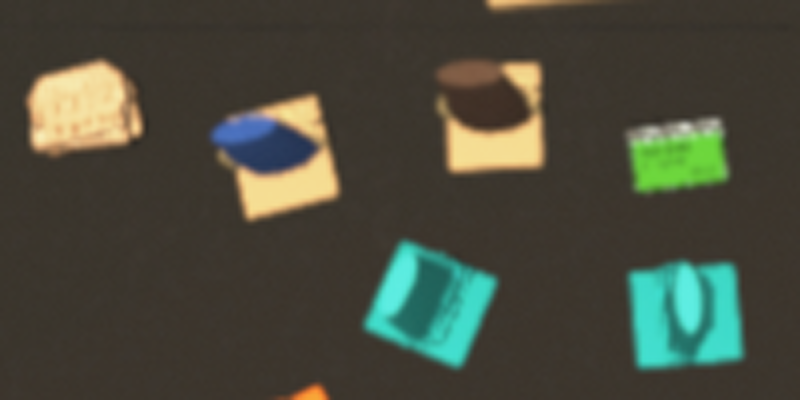

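View pics/t2.png

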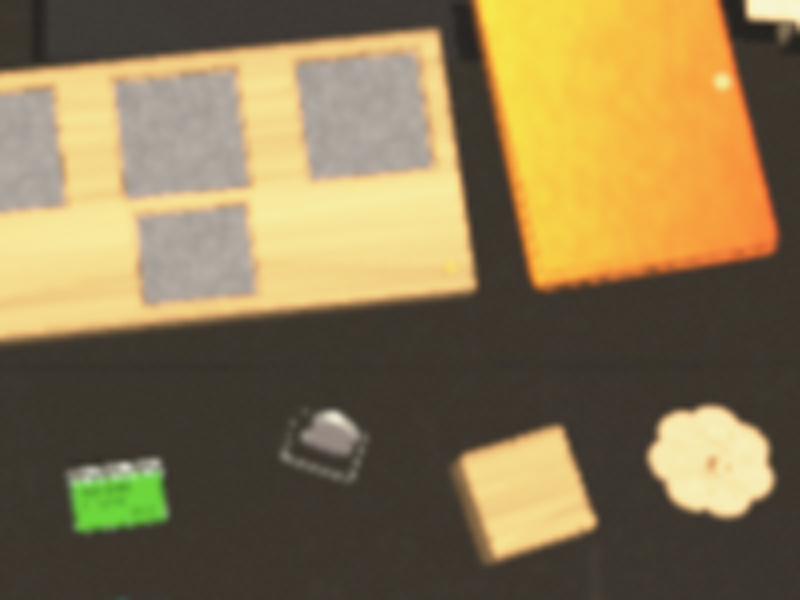

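View pics/s1.png

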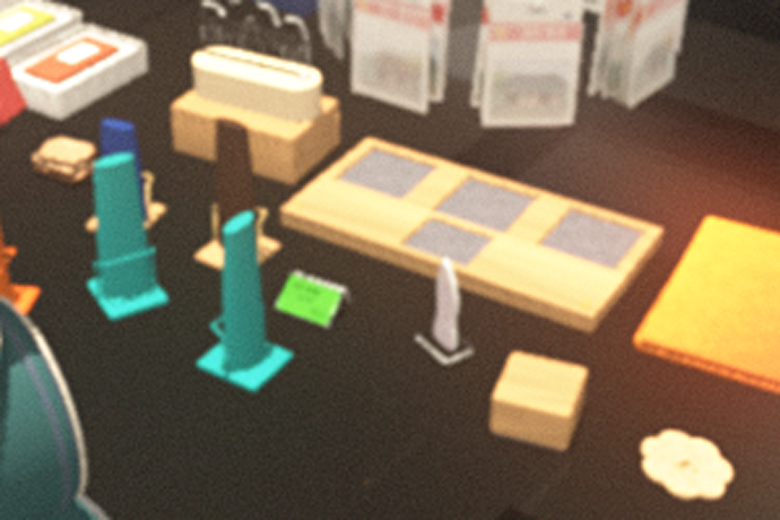

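```bash
cat > h.py <<'E'
import numpy as np, cv2
from scipy.spatial.transform import Rotation as R
CAM={}
def cap(n,save=None):
    from rig import optics
    c=optics.capture(n)
    if save: cv2.imwrite(f"pics/{save}.png",c["pixels"][:,:,::-1])
    return c
def rays(c,px):
    px=np.asarray(px,float).reshape(-1,1,2)
    u=cv2.undistortPoints(px,c["mtx"],c["dist_coeffs"])[:,0]
    Rm=cv2.Rodrigues(np.asarray(c["rvec"],float))[0]
    C=-Rm.T@np.asarray(c["tvec"],float).ravel()
    d=np.c_[u,np.ones(len(u))]@Rm
    return C,d/np.linalg.norm(d,axis=1)[:,None]
def plane(c,px,z):
    C,d=rays(c,px); s=(z-C[2])/d[:,2]
    return C+s[:,None]*d
def tri(c1,p1,c2,p2):
    C1,d1=rays(c1,[p1]);C2,d2=rays(c2,[p2]);d1=d1[0];d2=d2[0]
    A=np.c_[d1,-d2];s=np.linalg.lstsq(A,C2-C1,rcond=None)[0]
    a=C1+s[0]*d1;b=C2+s[1]*d2
    return (a+b)/2,np.linalg.norm(a-b)
def proj(c,P):
    return cv2.projectPoints(np.asarray(P,float).reshape(-1,3),np.asarray(c["rvec"],float),np.asarray(c["tvec"],float),c["mtx"],c["dist_coeffs"])[0][:,0]
E
python3 - <<'E'
from h import *
import pickle
T=cap("top");S=cap("scene");pickle.dump((T,S),open("c.pkl","wb"))
for n,c in(("top",T),("scene",S)): print(n,rays(c,[[0,0]])[0])
for a in [(263,122),(315,108),(215,100)]:
  for b in [(343,207),(393,218),(432,208)]:
    print(a,b,tri(T,a,S,b))
E
```

```text
top [0.26804557 0.01001318 1.17447772]
scene [-0.35118171 -0.65599822  0.76658531]
(263, 122) (343, 207) (array([0.77969123, 0.16622562, 0.02169238]), np.float64(0.016070850020882297))
(263, 122) (393, 218) (array([ 0.84527887,  0.11499498, -0.03147516]), np.float64(0.1593296992188256))
(263, 122) (432, 208) (array([0.83413968, 0.05094954, 0.03758173]), np.float64(0.2720126516263702))
(315, 108) (343, 207) (array([0.73971074, 0.07125677, 0.08920985]), np.float64(0.09776818668220445))
(315, 108) (393, 218) (array([0.82851563, 0.03039796, 0.00779635]), np.float64(0.028490559068761714))
(315, 108) (432, 208) (array([ 0.84650728, -0.01760348,  0.04057539]), np.float64(0.14082352836733714))
(215, 100) (343, 207) (array([ 0.90730932,  0.29308468, -0.07643924]), np.float64(0.07350844974228753))
(215, 100) (393, 218) (array([ 0.96266825,  0.22793644, -0.11172744]), np.float64(0.2382500497427003))
(215, 100) (432, 208) (array([ 0.91833385,  0.1383938 , -0.00306646]), np.float64(0.35770227856294895))
```

```bash
python3 - <<'E'
from h import *
import pickle
T,S=pickle.load(open("c.pkl","rb"))
hsv=cv2.cvtColor(T["pixels"],cv2.COLOR_RGB2HSV)
for name,p in dict(board=(300,200),boardR=(410,180),felt=(345,160),riser=(431,253),footbl=(235,262),footbr=(285,252),green=(330,256),blue=(228,249),brown=(283,240),bg=(360,230),mirror=(478,250),pack=(180,243),fig=(381,238),ledge=(375,240)).items():
    print(name,hsv[p[1],p[0]],T["pixels"][p[1],p[0]])
E
```

```text
board [ 23 105 245] [245 221 144]
boardR [ 25  95 247] [247 231 155]
felt [ 16  23 167] [167 160 152]
riser [ 21 114 242] [242 210 134]
footbl [ 22 102 245] [245 220 147]
footbr [ 23 101 245] [245 221 148]
green [ 51 182 203] [103 203  58]
blue [110 140  95] [43 60 95]
brown [ 12 104  64] [64 48 38]
bg [18 56 59] [59 54 46]
mirror [ 24  78 246] [246 231 171]
pack [ 23  85 245] [245 225 163]
fig [  9  34 151] [151 137 131]
ledge [14 42 90] [90 82 75]
```

```bash
cat > meas.py <<'E'
from h import *
import pickle,sys
T,S=pickle.load(open("c.pkl","rb"))
hsv=cv2.cvtColor(T["pixels"],cv2.COLOR_RGB2HSV)
big=cv2.resize(T["pixels"],None,fx=4,fy=4,interpolation=cv2.INTER_CUBIC)
hb=cv2.cvtColor(big,cv2.COLOR_RGB2HSV)
def cont(mask,box):
    x0,y0,x1,y1=box
    m=np.zeros_like(mask);m[4*y0:4*y1,4*x0:4*x1]=mask[4*y0:4*y1,4*x0:4*x1]
    cs=cv2.findContours(m,cv2.RETR_EXTERNAL,cv2.CHAIN_APPROX_NONE)[0]
    c=max(cs,key=cv2.contourArea)
    return (c[:,0].astype(float)+0.5)/4-0.5
def rect(c,z):
    P=plane(T,c,z)[:,:2]*1000
    (cx,cy),(w,h),a=cv2.minAreaRect(P.astype(np.float32))
    return np.round([cx,cy,w,h,a],1)
def rng(lo,hi): return cv2.inRange(hb,np.array(lo),np.array(hi))
wood=rng((10,50,150),(35,200,255))
felt=rng((0,0,110),(180,45,215))
print("board",rect(cont(wood,(270,130,420,225)),.018))
for n,b in dict(L=(278,145,322,190),M=(322,140,365,183),R=(368,135,410,181),F=(330,178,368,210)).items():
    c=cont(felt,b);print("felt",n,rect(c,.016), np.round(plane(T,c,.014).mean(0)*1000))
print("riser",rect(cont(wood,(405,230,455,278)),.040))
print("foot blue",rect(cont(wood,(212,235,250,275)),.006))
print("foot brown",rect(cont(wood,(265,228,302,262)),.006))
print("pack",rect(cont(wood,(160,225,203,260)),.033))
print("mirror",rect(cont(wood,(458,225,500,265)),.005))
g=rng((35,80,80),(75,255,255))
print("green",rect(cont(g,(310,240,350,270)),.012))
E
python3 meas.py; python3 - <<'E'
import cv2
a=cv2.imread("pics/a_top.png")
cv2.imwrite("pics/t3.png",cv2.resize(a[225:265,360:410],None,fx=12,fy=12,interpolation=cv2.INTER_CUBIC))
cv2.imwrite("pics/t4.png",cv2.resize(a[237:270,305:355],None,fx=12,fy=12,interpolation=cv2.INTER_CUBIC))
cv2.imwrite("pics/t5.png",cv2.resize(a[225:275,205:305],None,fx=8,fy=8,interpolation=cv2.INTER_CUBIC))
E
```

```text
board [632.9 -37.9 172.6 340.1   6.1]
felt L [654.9  80.2  73.1  73.4   6.4] [655.  80.  14.]
felt M [667.2 -33.8  73.2  73.2   5.8] [667. -34.  14.]
felt R [ 679.2 -148.6   73.5   73.8    5.6] [ 680. -148.   14.]
felt F [589.1 -42.   53.2  65.3   6.4] [589. -43.  14.]
riser [ 437.1 -236.    66.1   67.7   17.4]
foot blue [440.1 246.3  65.2  58.8  14.8]
foot brown [464.6 117.8  65.6  58.6   2.9]
pack [467.  360.   51.6  65.9   7.8]
mirror [ 460.7 -356.7   70.    75.6    5.4]
green [435.3   5.4  34.1  60.    7.2]
```

View pics/t3.png

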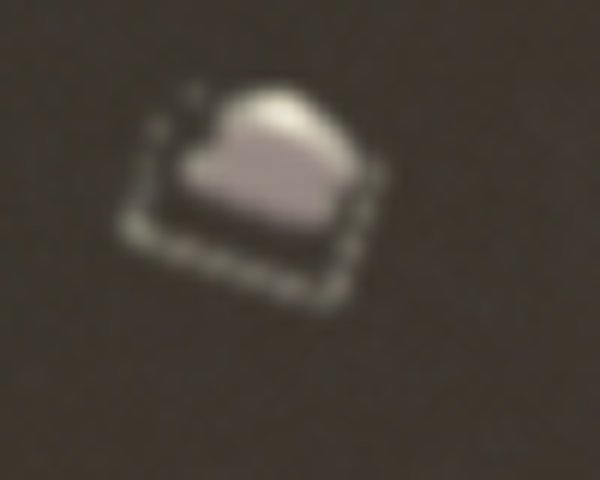

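View pics/t4.png

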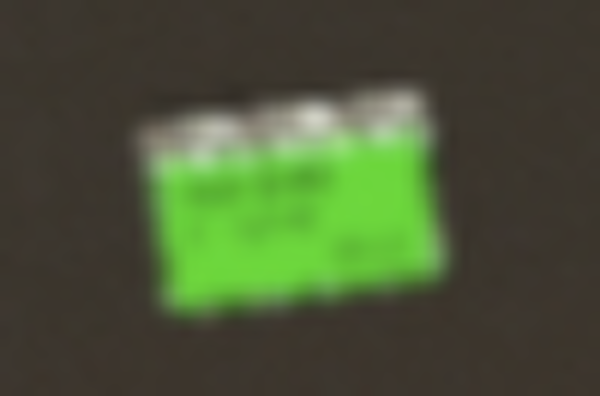

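View pics/t5.png

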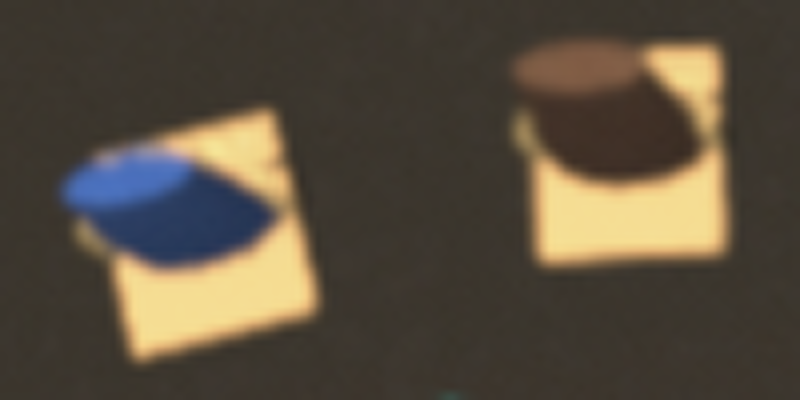

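```bash
python3 - <<'E'
from h import *
import pickle
T,S=pickle.load(open("c.pkl","rb"))
def f(x0,y0,s,pts): return [(x0+(u+.5)/s-.5,y0+(v+.5)/s-.5) for u,v in pts]
P=plane(T,f(360,225,12,[(122,232),(335,306),(383,165),(160,120)]),.003)[:,:2]*1000
print("fig corners",np.round(P,1), [np.round(np.linalg.norm(P[i]-P[(i+1)%4]),1) for i in range(4)]); print((P[0]+P[2])/2,(P[1]+P[3])/2)
d=P[1]-P[0];print("yaw",np.degrees(np.arctan2(-d[0]*-1,-d[1]*-1)) , np.degrees(np.arctan2(d[0],-d[1])))
d=P[2]-P[1];print("yaw x",np.degrees(np.arctan2(d[1],d[0])))
F=plane(T,f(305,237,12,[(160,312),(445,280)]),.003)[:,:2]*1000
B=plane(T,f(305,237,12,[(138,118),(425,85)]),.025)[:,:2]*1000
print(F,B,F.mean(0),B.mean(0),np.r_[F,B].mean(0))
for d in (F[1]-F[0],B[1]-B[0]): print(np.degrees(np.arctan2(d[0],-d[1])),np.linalg.norm(d))
# figure top tip & scene: tip triangulation
E
```

```text
fig corners [[ 464.5  -93.9]
 [ 449.1 -137. ]
 [ 478.3 -147.6]
 [ 487.7 -102.1]] [np.float64(45.8), np.float64(31.0), np.float64(46.4), np.float64(24.6)]
[ 471.38622488 -120.73400677] [ 468.42938268 -119.56424525]
yaw -160.43043632603883 -19.569563673961174
yaw x -19.855220016743417
[[418.69924104  32.81259239]
 [425.13606017 -24.90808192]] [[454.89018191  36.86890875]
 [461.49771873 -20.51031937]] [421.91765061   3.95225524] [458.19395032   8.17929469] [440.05580046   6.06577496]
6.3631458632227345 58.078471763593754
6.5689925231864095 57.758422437244505
```

Candidates, with top-image pixels:
- **Taller rest:** brown (283,242). Its look-alikes are turquoise (267,290), turquoise (331,293) and orange (231,328).
- **Shorter rest:** blue (229,253).
- **Price card:** green (329,254), lying among the parts. There is another green one off to the right at (512,153).
- **Figure:** pale plate (381,240).
- **Riser:** plain block (431,253).
- **Pack, not to be moved:** (180,242).
- **Mirrors, not to be moved:** (478,245) and (552,260).

The lamp is on the left (+y). Crops t3, t4 and t5 confirm the brown and blue pouches, the card and the figure.

```bash
cat > go.py <<'E'
import sys
from h import *
from rig import r
def st():
    s=r.observe();q=s["tcp_rot"];Rm=R.from_quat([q[1],q[2],q[3],q[0]])
    return s,Rm
def tgt(phi):
    p=np.radians(phi);c,sn=np.cos(p),np.sin(p)
    return R.from_matrix(np.array([[c,sn,0],[sn,-c,0],[0,0,-1]]))
def go(x,y,z,phi):
    s,Rm=st();M=Rm.as_matrix()
    d=np.array([x,y,z])-s["ee_pos"]*1000
    print("at",np.round(s["ee_pos"]*1000,1),"phi",round(np.degrees(np.arctan2(M[1,0],M[0,0])),2),"t",round(s["t"],2),"grip",round(s["grip_width"]*1000,1),"F",np.round(s["ft_force"],1))
    rv=(Rm.inv()*tgt(phi)).as_rotvec()
    print(" shift now-frame",np.round(M.T@d,1)," after-turn frame",np.round(tgt(phi).as_matrix().T@d,1)," rot",np.round(rv,3))
if __name__=="__main__":
    go(*map(float,sys.argv[1:5]))
E
python3 go.py 453 7.5 200 96.5
python3 - <<'E'
from h import *
from go import *
c=cap("wrist");C=rays(c,[[320,240]])
s,Rm=st();print("cam in tool mm",Rm.as_matrix().T@(C[0]-s["ee_pos"])*1000, Rm.as_matrix().T@C[1][0])
E
```

```text
at [149.8 658.1 179.9] phi 77.18 t 0.25 grip 92.7 F [ 0.5 -0.   0.1]
 shift now-frame [-567.1  440.   -19.8]  after-turn frame [-680.7  227.7  -20.1]  rot [-0.     0.001 -0.337]
cam in tool mm [   1.29046412  -77.63390341 -205.08388929] [0.00964837 0.26943681 0.96296974]
```

Call:
arm_command(
  rows=[
    [0, 0, -10, 0, 0, -0.168],
    [0, 0, -10, 0, 0, -0.168],
    [-57, 19, 0, 0, 0, 0],
    [-57, 19, 0, 0, 0, 0],
    [-57, 19, 0, 0, 0, 0],
  ],
  jaw=90,
  newtons=10,
)

```text
t: 0.92
ee_pos: [0.226, 0.4929, 0.2001]
tcp_rot: [0.0, 0.666, 0.746, 0.0]
ft_force: [1.4, 0.8, 0.9]
grip_width: 0.0899
```

Call:
arm_command(
  rows=[
    [-57, 19, 0, 0, 0, 0],
    [-57, 19, 0, 0, 0, 0],
    [-57, 19, 0, 0, 0, 0],
    [-57, 19, 0, 0, 0, 0],
    [-57, 19, 0, 0, 0, 0],
  ],
)

```text
t: 1.55
ee_pos: [0.3522, 0.2203, 0.2004]
tcp_rot: [0.0, 0.666, 0.746, 0.0]
ft_force: [0.5, 0.5, -0.4]
grip_width: 0.09
```

```bash
python3 go.py 453 7.5 200 96.5
```

```text
at [352.2 220.3 200.4] phi 96.46 t 1.55 grip 90.0 F [ 0.5  0.5 -0.4]
 shift now-frame [-222.8   76.2    0.4]  after-turn frame [-222.8   76.     0.4]  rot [ 0.001 -0.    -0.001]
```

Call:
arm_command(
  rows=[
    [-56, 19, 0, 0, 0, 0],
    [-56, 19, 0, 0, 0, 0],
    [-56, 19, 0, 0, 0, 0],
    [-55, 19, 0, 0, 0, 0],
    [0, 0, 50, 0, 0, 0],
  ],
)

```text
t: 2.17
ee_pos: [0.4548, 0.0056, 0.1523]
tcp_rot: [0.002, 0.668, 0.744, 0.001]
ft_force: [0.8, 0.6, -1.4]
grip_width: 0.0901
```

```bash
python3 - <<'E'
from h import *
from go import *
c=cap("wrist","w1")
go(453,7.5,7,96.5)
print(proj(c,[[.453,.0075,.02],[.444,.0064,0],[.422,.004,0]]))
E
```

```text
at [451.2   7.2 143.5] phi 96.22 t 2.23 grip 90.3 F [ 0.2 -0.7 -8.3]
 shift now-frame [ -0.    2.5 136.5]  after-turn frame [1.000e-01 1.800e+00 1.365e+02]  rot [-0.005 -0.001 -0.005]
[[317.79817053 220.87899383]
 [317.64817324 207.88392547]
 [317.6564319  186.15643713]]
```

View pics/w1.png

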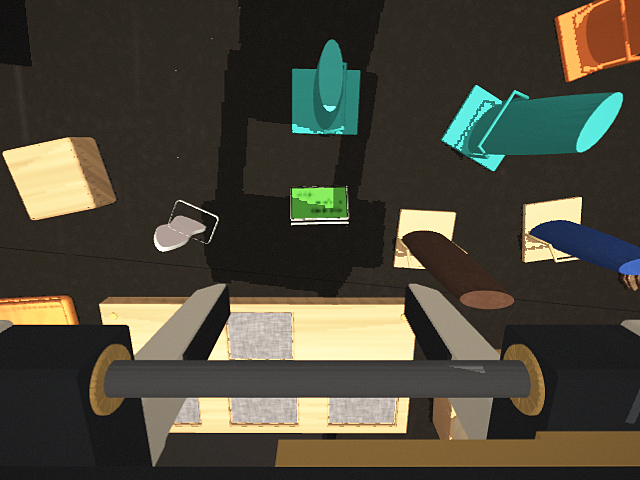

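```bash
python3 - <<'E'
from h import *
from go import *
import pickle
c=cap("wrist","w2");pickle.dump(c,open("w2.pkl","wb"))
a=c["pixels"][:,:,::-1]
g=cv2.resize(a[165:245,270:370],None,fx=8,fy=8,interpolation=cv2.INTER_CUBIC);cv2.imwrite("pics/w2c.png",g)
g=cv2.resize(a[180:265,140:240],None,fx=7,fy=7,interpolation=cv2.INTER_CUBIC);cv2.imwrite("pics/w2f.png",g)
E
```

```text
(no output)
```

View pics/w2c.png

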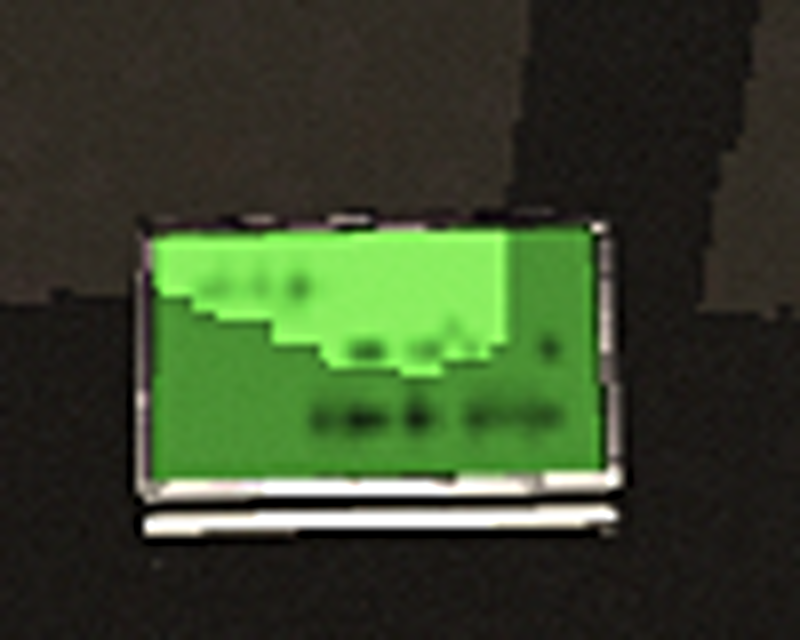

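View pics/w2f.png

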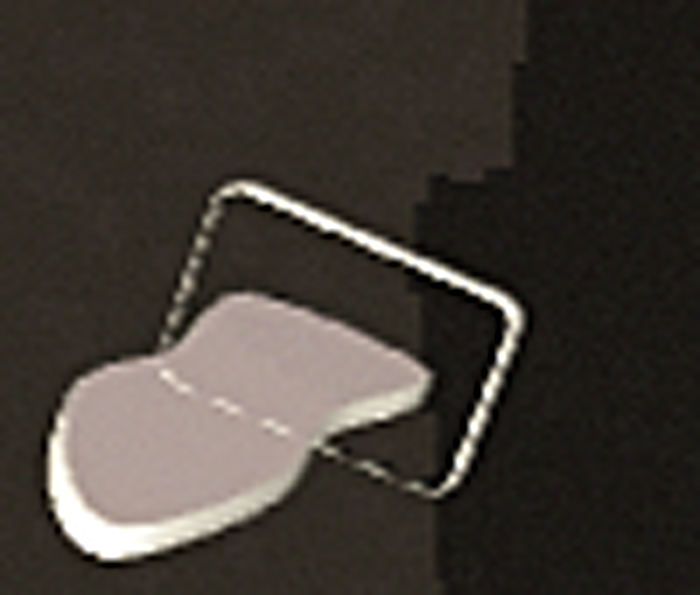

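```bash
cat > m2.py <<'E'
from h import *
import pickle
c=pickle.load(open("w2.pkl","rb"))
def f(x0,y0,s,pts): return [(x0+(u+.5)/s-.5,y0+(v+.5)/s-.5) for u,v in pts]
P=plane(c,f(140,180,7,[(217,178),(530,298),(455,500),(150,374)]),.003)[:,:2]*1000
print("fig",np.round(P,1),P.mean(0),[np.round(np.linalg.norm(P[i]-P[(i+1)%4]),1) for i in range(4)])
d=P[0]-P[1];d2=P[3]-P[2];print("yaw",[np.degrees(np.arctan2(q[0],-q[1])) for q in (d,d2)])
for z in (0,.003,.025):
  Q=plane(c,f(270,165,8,[(140,220),(610,215),(138,498),(622,490),(140,535),(620,530)]),z)[:,:2]*1000
  print("card z",z,np.round(Q,1).tolist())
hb=cv2.resize(c["pixels"],None,fx=3,fy=3,interpolation=cv2.INTER_CUBIC)
hb=cv2.cvtColor(hb,cv2.COLOR_RGB2HSV)
wood=cv2.inRange(hb,np.array((8,25,130)),np.array((35,200,255)))
def rect(box,z):
    x0,y0,x1,y1=[3*b for b in box];m=np.zeros_like(wood);m[y0:y1,x0:x1]=wood[y0:y1,x0:x1]
    k=max(cv2.findContours(m,0,cv2.CHAIN_APPROX_NONE)[0],key=cv2.contourArea)[:,0].astype(float)
    k=(k+.5)/3-.5
    a=cv2.minAreaRect((plane(c,k,z)[:,:2]*1000).astype(np.float32));return a
print("brown foot",rect((385,200,470,280),.006))
print("blue foot",rect((510,185,600,275),.006))
print("riser",rect((0,120,125,235),.04))
E
python3 m2.py
```

```text
fig [[ 449.8 -137. ]
 [ 462.4  -92.6]
 [ 493.9 -102.6]
 [ 479.6 -146.8]] [ 471.41422498 -119.72398035] [np.float64(46.2), np.float64(33.1), np.float64(46.5), np.float64(31.3)]
yaw [np.float64(-15.75646413798089), np.float64(-17.924838474644158)]
card z 0 [[425.0, -23.9], [418.0, 33.7], [460.1, -21.1], [452.3, 39.8], [464.8, -20.4], [457.5, 40.2]]
card z 0.003 [[424.5, -23.7], [417.7, 33.4], [459.3, -20.9], [451.7, 39.4], [464.1, -20.2], [456.8, 39.9]]
card z 0.025 [[421.4, -22.2], [415.0, 31.2], [454.0, -19.6], [446.8, 36.9], [458.4, -19.0], [451.6, 37.3]]
brown foot ((464.67578125, 119.0011978149414), (63.802032470703125, 57.36079788208008), 3.182950973510742)
blue foot ((442.4593505859375, 248.16653442382812), (69.25589752197266, 59.54480743408203), 15.20561408996582)
riser ((434.1396789550781, -224.92803955078125), (63.465919494628906, 84.6502685546875), 17.37236213684082)
```

```bash
python3 go.py 452.4 8 7 96.5
```

```text
at [450.6   8.2 145.9] phi 96.31 t 2.27 grip 90.1 F [-0.9 -0.1 -0.2]
 shift now-frame [ -0.5   2.7 138.9]  after-turn frame [ -0.4   1.8 138.9]  rot [-0.006 -0.001 -0.003]
```

Call:
arm_command(
  rows=[
    [0, 0, 50, 0, 0, 0],
    [0, 0, 40, 0, 0, 0],
    [0, 0, 10, 0, 0, 0],
    [0, 0, 0, 0, 0, 0],
  ],
)

```text
t: 2.78
ee_pos: [0.4529, 0.0094, 0.0518]
tcp_rot: [0.0, 0.666, 0.746, 0.0]
ft_force: [0.3, -0.4, 0.7]
grip_width: 0.0901
```

```bash
python3 go.py 452.4 8 7 96.5
```

```text
at [452.9   9.4  51.8] phi 96.48 t 2.77 grip 90.1 F [ 0.3 -0.4  0.7]
 shift now-frame [-1.3 -0.7 44.8]  after-turn frame [-1.3 -0.6 44.8]  rot [ 0.001  0.    -0.   ]
```

Call:
arm_command(
  rows=[
    [-1, 0, 25, 0, 0, 0],
    [0, 0, 19, 0, 0, 0],
    [0, 0, 0, 0, 0, 0],
  ],
)

```text
t: 3.15
ee_pos: [0.4522, 0.0081, 0.0061]
tcp_rot: [-0.0, 0.666, 0.746, -0.0]
ft_force: [-0.8, -0.1, 0.7]
grip_width: 0.0901
```

Call:
arm_command(
  rows=[
    [0, 0, 0, 0, 0, 0],
    [0, 0, 0, 0, 0, 0],
    [0, 0, 0, 0, 0, 0],
    [0, 0, 0, 0, 0, 0],
    [0, 0, 0, 0, 0, 0],
  ],
  jaw=40,
  newtons=8,
)

```text
t: 3.78
ee_pos: [0.4525, 0.008, 0.0063]
tcp_rot: [0.0, 0.666, 0.746, 0.0]
ft_force: [-1.0, -0.8, -0.2]
grip_width: 0.0445
```

Call:
arm_command(
  rows=[
    [0, 0, 0, 0, 0, 0],
    [0, 0, 0, 0, 0, 0],
  ],
)

```text
t: 4.03
ee_pos: [0.4525, 0.008, 0.0062]
tcp_rot: [-0.0, 0.666, 0.746, -0.0]
ft_force: [0.2, -0.5, 0.1]
grip_width: 0.04
```

```bash
python3 - <<'E'
from h import *
from go import *
go(452.4,8,7,96.5)
c=cap("wrist","w3");a=c["pixels"][:,:,::-1]
cv2.imwrite("pics/w3c.png",cv2.resize(a[200:460,180:460],None,fx=2.2,fy=2.2))
s=cap("scene")["pixels"][:,:,::-1]
cv2.imwrite("pics/w3s.png",cv2.resize(s[220:340,220:400],None,fx=4,fy=4))
E
```

```text
at [452.5   8.    6.2] phi 96.43 t 4.03 grip 40.0 F [ 0.2 -0.5  0.1]
 shift now-frame [ 0.  -0.1 -0.8]  after-turn frame [ 0.  -0.1 -0.8]  rot [-0.    -0.    -0.001]
```

View pics/w3c.png

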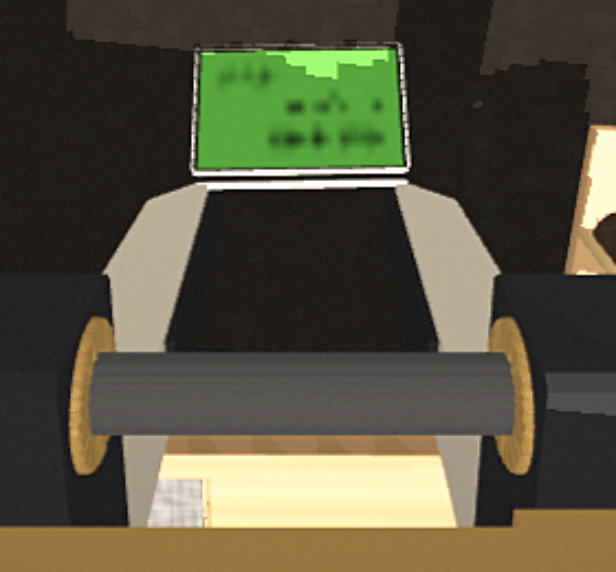

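View pics/w3s.png

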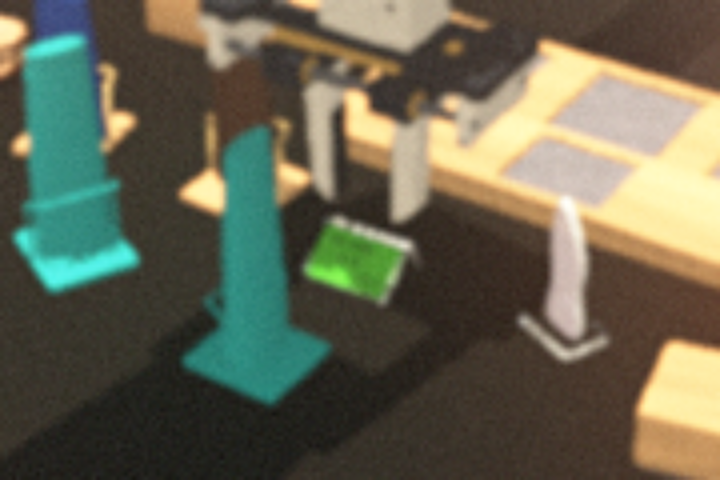

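```bash
python3 - <<'E'
from h import *
c=cap("wrist")
f=lambda u,v:(180+(u+.5)/2.2-.5,200+(v+.5)/2.2-.5)
px=[f(*p) for p in [(197,44),(404,42),(190,174),(410,173),(195,186),(412,186)]]
for z in (0,.003,.025): print(z,np.round(plane(c,px,z)[:,:2]*1000,1).tolist())
a=cap("top","a2")["pixels"][:,:,::-1]
cv2.imwrite("pics/a2c.png",cv2.resize(a[225:275,290:390],None,fx=8,fy=8,interpolation=cv2.INTER_CUBIC))
E
```

```text
0 [[424.9, -23.3], [417.9, 33.8], [463.8, -22.4], [456.3, 41.4], [467.5, -20.6], [460.3, 42.6]]
0.003 [[424.2, -22.9], [417.3, 33.3], [462.6, -22.1], [455.1, 40.8], [466.1, -20.4], [459.1, 42.0]]
0.025 [[419.1, -20.5], [412.9, 29.9], [453.4, -19.7], [446.8, 36.5], [456.6, -18.2], [450.3, 37.6]]
```

View pics/a2c.png

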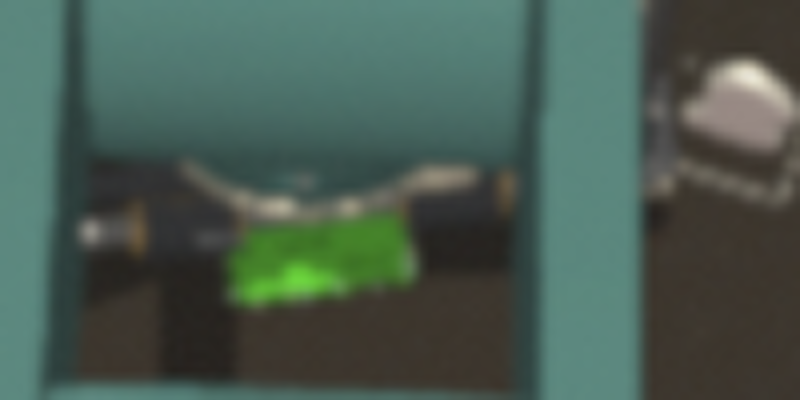

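```bash
python3 - <<'E'
from h import *
from go import *
s,Rm=st();p=s["ee_pos"];x=Rm.as_matrix()[:,0];z=Rm.as_matrix()[:,2]
pts=[p-x*.02,p+x*.02,p-x*.02-z*.04,p+x*.02-z*.04]
S=cap("scene");W=cap("wrist");T=cap("top")
print("scene crop",(proj(S,pts)-[220,220])*4)
print("wrist crop",(proj(W,pts)-[180,200])*2.2)
print(pts)
E
```

```text
scene crop [[396.42506504 262.29940134]
 [340.30438198 241.61618468]
 [396.13793553 207.17159826]
 [339.09582587 186.92744145]]
wrist crop [[225.88285385 155.67595137]
 [367.98217985 155.77612837]
 [209.99421801 216.55895447]
 [382.34030049 216.67182922]]
[array([ 0.45475058, -0.01189775,  0.00623851]), array([0.45027025, 0.02785054, 0.00623781]), array([ 0.45475316, -0.01189675,  0.04623851]), array([0.45027283, 0.02785154, 0.04623781])]
```

```bash
python3 - <<'E'
from h import *
a=cv2.imread("pics/w3.png");cv2.imwrite("pics/w3d.png",cv2.resize(a[260:380,240:400],None,fx=5,fy=5,interpolation=cv2.INTER_CUBIC))
S=cap("scene","s3");s=S["pixels"][:,:,::-1]
cv2.imwrite("pics/s3d.png",cv2.resize(s[235:295,285:345],None,fx=10,fy=10,interpolation=cv2.INTER_CUBIC))
E
```

```text
(no output)
```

View pics/w3d.png

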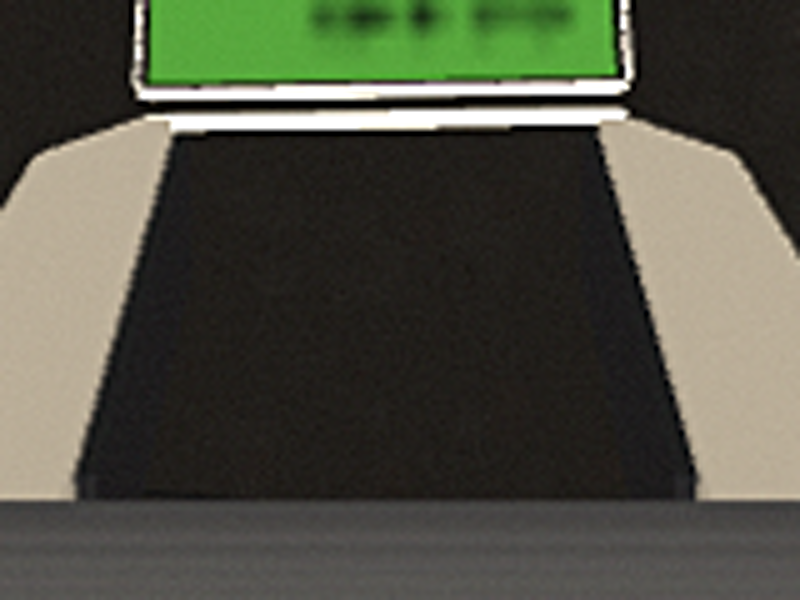

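View pics/s3d.png

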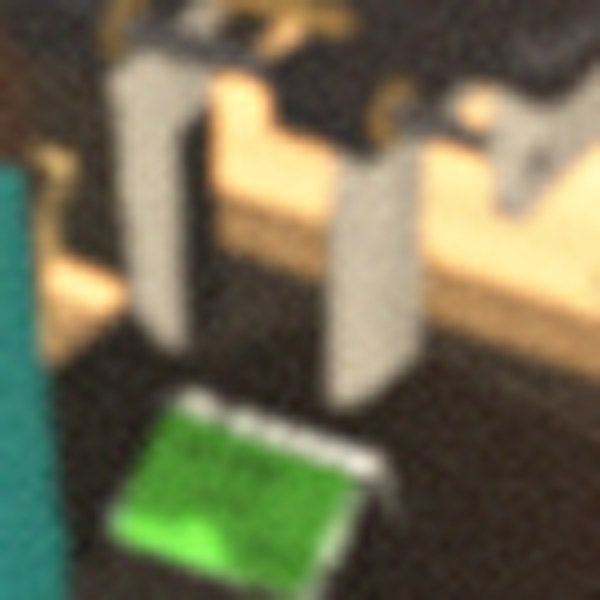

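```bash
python3 - <<'E'
from h import *
from go import *
S=cap("scene");W=cap("wrist");s,Rm=st();M=Rm.as_matrix()
for b,a in [((317.8,275),(274,286.6)),((303.5,270.3),(360,285)),((319.5,275.8),(269,284))]:
    P,e=tri(S,b,W,a);print(np.round(P*1000,1),round(e*1000,1),"tool",np.round(M.T@(P-s["ee_pos"])*1000,1))
E
```

```text
[449.9 -13.1  40.8] 1.8 tool [-20.7  -5.  -34.6]
[447.7  31.2  35.6] 2.0 tool [ 23.6  -2.2 -29.4]
[450.4 -16.5  39.1] 0.3 tool [-24.1  -4.8 -32.9]
```

```bash
python3 - <<'E'
from h import *
from go import *
S=cap("scene");W=cap("wrist");s,Rm=st();M=Rm.as_matrix()
for z in range(-20,-61,-10):
  P=[s["ee_pos"]+M@np.array(v)/1000 for v in [(-20,-7.5,z),(20,-7.5,z),(-20,7.5,z),(-30,-7.5,z)]]
  print(z,"scene crop",np.round((proj(S,P)-[285,235])*10).tolist(),"wrist",np.round(proj(W,P)).tolist())
# table-height consistency in wrist: card/board corner
E
```

```text
-20 scene crop [[324.0, 453.0], [182.0, 402.0], [357.0, 422.0], [360.0, 466.0]] wrist [[279.0, 271.0], [351.0, 271.0], [280.0, 295.0], [261.0, 271.0]]
-30 scene crop [[324.0, 419.0], [181.0, 367.0], [357.0, 387.0], [360.0, 432.0]] wrist [[277.0, 277.0], [352.0, 278.0], [278.0, 303.0], [258.0, 277.0]]
-40 scene crop [[323.0, 384.0], [180.0, 333.0], [357.0, 352.0], [360.0, 397.0]] wrist [[275.0, 285.0], [354.0, 285.0], [276.0, 312.0], [255.0, 285.0]]
-50 scene crop [[323.0, 348.0], [179.0, 298.0], [357.0, 317.0], [360.0, 361.0]] wrist [[273.0, 293.0], [356.0, 293.0], [274.0, 321.0], [252.0, 293.0]]
-60 scene crop [[323.0, 313.0], [179.0, 262.0], [357.0, 282.0], [359.0, 326.0]] wrist [[270.0, 302.0], [359.0, 302.0], [271.0, 332.0], [248.0, 302.0]]
```

Call:
arm_command(
  rows=[
    [0, 0, -10, 0, 0, 0],
    [0, 25, 0, 0, 0, 0],
    [0, 20, 0, 0, 0, 0],
    [0, 0, 10, 0, 0, 0],
    [0, 0, 10, 0, 0, 0],
  ],
)

```text
t: 5.25
ee_pos: [0.4968, 0.0131, -0.0042]
tcp_rot: [-0.0, 0.666, 0.746, 0.0]
ft_force: [0.4, -0.0, 0.1]
grip_width: 0.0398
```

Call:
arm_command(
  rows=[
    [0, 0, 5, 0, 0, 0],
    [0, 0, 3, 0, 0, 0],
    [0, 0, 0, 0, 0, 0],
  ],
)

```text
t: 5.62
ee_pos: [0.4968, 0.0129, -0.012]
tcp_rot: [-0.0, 0.666, 0.746, -0.0]
ft_force: [-0.0, -0.2, 0.1]
grip_width: 0.0401
```

Call:
arm_command(
  rows=[
    [0, 0, 5, 0, 0, 0],
    [0, 0, 3, 0, 0, 0],
    [0, 0, 0, 0, 0, 0],
  ],
)

```text
t: 6.0
ee_pos: [0.497, 0.013, -0.0201]
tcp_rot: [-0.0, 0.666, 0.746, -0.0]
ft_force: [-0.2, -0.6, -0.4]
grip_width: 0.04
```

Call:
arm_command(
  rows=[
    [0, 0, 3, 0, 0, 0],
    [0, 0, 2, 0, 0, 0],
    [0, 0, 0, 0, 0, 0],
  ],
)

```text
t: 6.38
ee_pos: [0.4971, 0.013, -0.0249]
tcp_rot: [-0.0, 0.666, 0.746, -0.0]
ft_force: [-0.0, 1.2, -0.8]
grip_width: 0.0398
```

```bash
python3 - <<'E'
from h import *
S=cap("scene","s4");s=S["pixels"][:,:,::-1]
cv2.imwrite("pics/s4d.png",cv2.resize(s[235:295,285:345],None,fx=10,fy=10,interpolation=cv2.INTER_CUBIC))
E
```

```text
(no output)
```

View pics/s4d.png

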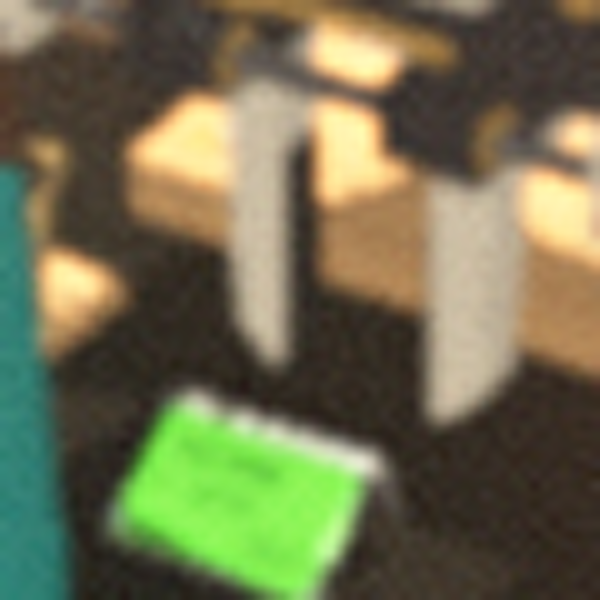

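Call:
arm_command(
  rows=[
    [0, 0, 2, 0, 0, 0],
    [0, 0, 2, 0, 0, 0],
    [0, 0, 0, 0, 0, 0],
  ],
)

```text
t: 6.8
ee_pos: [0.4971, 0.013, -0.0289]
tcp_rot: [-0.0, 0.666, 0.746, -0.0]
ft_force: [0.1, -0.2, -0.9]
grip_width: 0.0396
```

Call:
arm_command(
  rows=[
    [0, 0, 2, 0, 0, 0],
    [0, 0, 0, 0, 0, 0],
  ],
)

```text
t: 7.05
ee_pos: [0.4972, 0.013, -0.0309]
tcp_rot: [-0.0, 0.666, 0.746, -0.0]
ft_force: [-0.2, -0.1, -0.2]
grip_width: 0.0403
```

Call:
arm_command(
  rows=[
    [0, 0, 2, 0, 0, 0],
    [0, 0, 0, 0, 0, 0],
  ],
)

```text
t: 7.3
ee_pos: [0.4972, 0.013, -0.0329]
tcp_rot: [-0.0, 0.666, 0.746, -0.0]
ft_force: [0.3, -1.2, 0.1]
grip_width: 0.0402
```

Call:
arm_command(
  rows=[
    [0, 0, 2, 0, 0, 0],
    [0, 0, 0, 0, 0, 0],
  ],
)

```text
t: 7.55
ee_pos: [0.4971, 0.013, -0.0349]
tcp_rot: [-0.0, 0.666, 0.746, -0.0]
ft_force: [0.7, 0.2, -0.5]
grip_width: 0.04
```

Call:
arm_command(
  rows=[
    [0, 0, 1.5, 0, 0, 0],
    [0, 0, 0, 0, 0, 0],
  ],
)

```text
t: 7.8
ee_pos: [0.4972, 0.013, -0.0364]
tcp_rot: [-0.0, 0.666, 0.746, -0.0]
ft_force: [-0.2, 0.4, 0.3]
grip_width: 0.0399
```

Call:
arm_command(
  rows=[
    [0, 0, 1.5, 0, 0, 0],
    [0, 0, 0, 0, 0, 0],
  ],
)

```text
t: 8.05
ee_pos: [0.4972, 0.013, -0.0379]
tcp_rot: [-0.0, 0.666, 0.746, -0.0]
ft_force: [-0.5, -0.8, 0.5]
grip_width: 0.0397
```

Call:
arm_command(
  rows=[
    [0, 0, 1.5, 0, 0, 0],
    [0, 0, 0, 0, 0, 0],
  ],
)

```text
t: 8.3
ee_pos: [0.4973, 0.013, -0.0382]
tcp_rot: [-0.0, 0.666, 0.746, -0.0]
ft_force: [-7.8, 0.2, 16.5]
grip_width: 0.0402
```

```bash
python3 - <<'E'
from h import *
S=cap("scene","s5");s=S["pixels"][:,:,::-1]
cv2.imwrite("pics/s5d.png",cv2.resize(s[235:295,285:345],None,fx=10,fy=10,interpolation=cv2.INTER_CUBIC))
E
```

```text
(no output)
```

View pics/s5d.png

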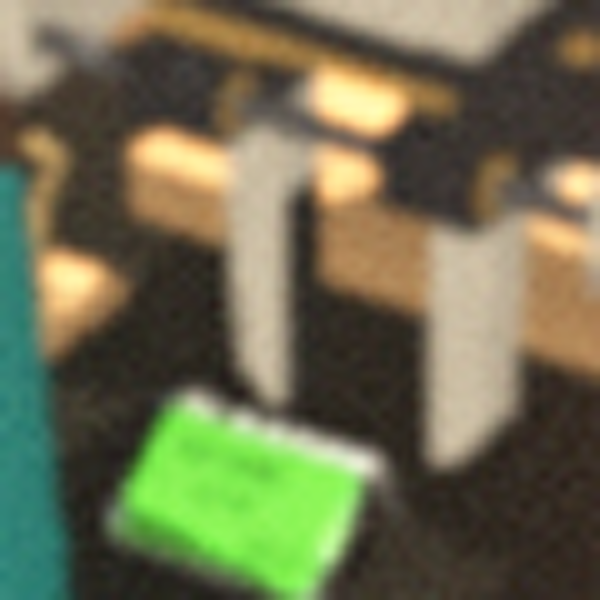

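Call:
arm_command(
  rows=[
    [0, 0, -15, 0, 0, 0],
    [0, 0, -25, 0, 0, 0],
    [0, 0, -5, 0, 0, 0],
    [0, -20, 0, 0, 0, 0],
    [0, -25, 0, 0, 0, 0],
  ],
  jaw=85,
)

```text
t: 8.98
ee_pos: [0.4519, 0.008, 0.0052]
tcp_rot: [-0.0, 0.666, 0.746, -0.0]
ft_force: [0.2, 0.7, -0.1]
grip_width: 0.0831
```

Call:
arm_command(
  rows=[
    [0, 0, 0, 0, 0, 0],
    [0, 0, 0, 0, 0, 0],
  ],
)

```text
t: 9.22
ee_pos: [0.453, 0.008, 0.0058]
tcp_rot: [0.0, 0.666, 0.746, 0.0]
ft_force: [1.1, -0.7, 0.3]
grip_width: 0.0846
```

```bash
python3 go.py 452.4 8 -32 96.5
```

```text
at [453.    8.    5.8] phi 96.42 t 9.22 grip 84.6 F [ 1.1 -0.7  0.3]
 shift now-frame [ 0.1 -0.6 37.8]  after-turn frame [ 0.1 -0.6 37.8]  rot [ 0.001  0.    -0.001]
```

Call:
arm_command(
  rows=[
    [0, 0, 18, 0, 0, 0],
    [0, 0, 15, 0, 0, 0],
    [0, 0, 5, 0, 0, 0],
    [0, 0, 0, 0, 0, 0],
  ],
)

```text
t: 9.72
ee_pos: [0.4522, 0.008, -0.0329]
tcp_rot: [-0.0, 0.666, 0.746, -0.0]
ft_force: [-0.2, -0.8, 0.1]
grip_width: 0.0849
```

Call:
arm_command(
  rows=[
    [0, 0, 0, 0, 0, 0],
    [0, 0, 0, 0, 0, 0],
    [0, 0, 0, 0, 0, 0],
    [0, 0, 0, 0, 0, 0],
    [0, 0, 0, 0, 0, 0],
  ],
  jaw=45,
  newtons=8,
)

```text
t: 10.35
ee_pos: [0.4527, 0.008, -0.032]
tcp_rot: [0.0, 0.666, 0.746, 0.0]
ft_force: [-0.6, -1.1, 2.8]
grip_width: 0.0558
```

Call:
arm_command(
  rows=[
    [0, 0, -20, 0, 0, 0],
    [0, 0, -30, 0, 0, 0],
    [0, 0, -10, 0, 0, 0],
    [0, 0, 0, 0, 0, 0],
  ],
)

```text
t: 10.85
ee_pos: [0.4527, 0.008, 0.0277]
tcp_rot: [0.0, 0.666, 0.746, 0.0]
ft_force: [0.2, -0.0, -0.3]
grip_width: 0.0562
```

```bash
python3 go.py 598 -41.7 28 96.1
python3 - <<'E'
from h import *
s=cap("scene")["pixels"][:,:,::-1]
cv2.imwrite("pics/s6d.png",cv2.resize(s[205:295,265:365],None,fx=6,fy=6,interpolation=cv2.INTER_CUBIC))
E
```

```text
at [452.7   8.   27.7] phi 96.43 t 10.85 grip 56.2 F [ 0.2 -0.  -0.3]
 shift now-frame [-6.560e+01  1.388e+02 -1.000e-01]  after-turn frame [-64.8 139.2  -0.3]  rot [0.001 0.    0.006]
```

View pics/s6d.png

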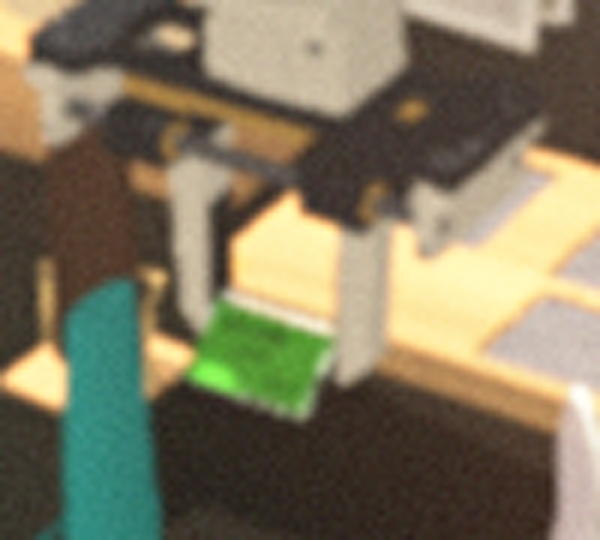

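Call:
arm_command(
  rows=[
    [0, 0, -20, 0, 0, 0],
    [0, 0, -20, 0, 0, 0],
    [-10, 20, 0, 0, 0, 0],
    [-18, 38, 0, 0, 0, 0],
    [-18, 38, 0, 0, 0, 0],
  ],
)

```text
t: 11.52
ee_pos: [0.5543, -0.0274, 0.0678]
tcp_rot: [0.0, 0.666, 0.746, 0.0]
ft_force: [-0.5, -0.5, 0.3]
grip_width: 0.0559
```

Call:
arm_command(
  rows=[
    [-14, 30, 0, 0, 0, 0],
    [-5, 12, 0, 0, 0, 0.006],
    [0, 0, 0, 0, 0, 0],
    [0, 0, 0, 0, 0, 0],
  ],
)

```text
t: 12.02
ee_pos: [0.5961, -0.0408, 0.0678]
tcp_rot: [-0.0, 0.668, 0.744, -0.0]
ft_force: [-0.2, -0.5, -0.0]
grip_width: 0.0561
```

```bash
python3 go.py 598 -41.7 -17 96.1
python3 - <<'E'
from h import *
s=cap("scene","s7");t=cap("top","t7")["pixels"][:,:,::-1]
cv2.imwrite("pics/t7c.png",cv2.resize(t[120:270,200:400],None,fx=4,fy=4,interpolation=cv2.INTER_CUBIC))
E
```

```text
at [596.1 -40.8  67.8] phi 96.1 t 12.03 grip 56.1 F [-0.2 -0.5 -0. ]
 shift now-frame [-1.1  1.8 84.8]  after-turn frame [-1.1  1.8 84.8]  rot [-0. -0. -0.]
```

View pics/t7c.png

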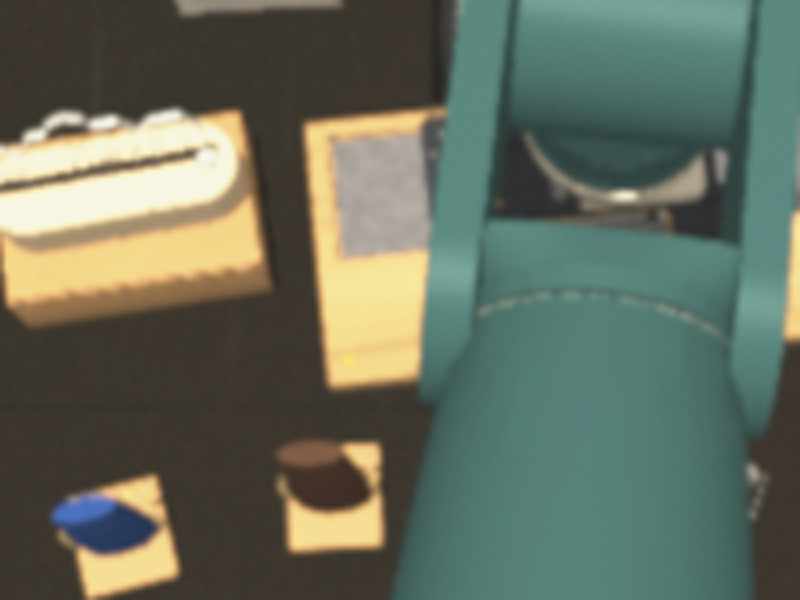

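Call:
arm_command(
  rows=[
    [-1, 2, 40, 0, 0, 0],
    [0, 0, 30, 0, 0, 0],
    [0, 0, 8, 0, 0, 0],
    [0, 0, 0, 0, 0, 0],
  ],
)

```text
t: 12.62
ee_pos: [0.599, -0.0419, -0.0096]
tcp_rot: [0.0, 0.669, 0.744, 0.0]
ft_force: [0.1, 0.3, 1.1]
grip_width: 0.0559
```

```bash
python3 go.py 598 -41.7 -17 96.1
python3 - <<'E'
from h import *
w=cap("wrist","w8")["pixels"][:,:,::-1]
cv2.imwrite("pics/w8c.png",cv2.resize(w[180:400,180:460],None,fx=2.5,fy=2.5))
s=cap("scene","s8")["pixels"][:,:,::-1]
cv2.imwrite("pics/s8c.png",cv2.resize(s[205:305,285:425],None,fx=5,fy=5,interpolation=cv2.INTER_CUBIC))
E
```

```text
at [599.  -41.9  -9.6] phi 96.09 t 12.62 grip 55.9 F [0.1 0.3 1.1]
 shift now-frame [ 0.3 -1.   7.4]  after-turn frame [ 0.3 -1.   7.4]  rot [ 0.  0. -0.]
```

View pics/w8c.png

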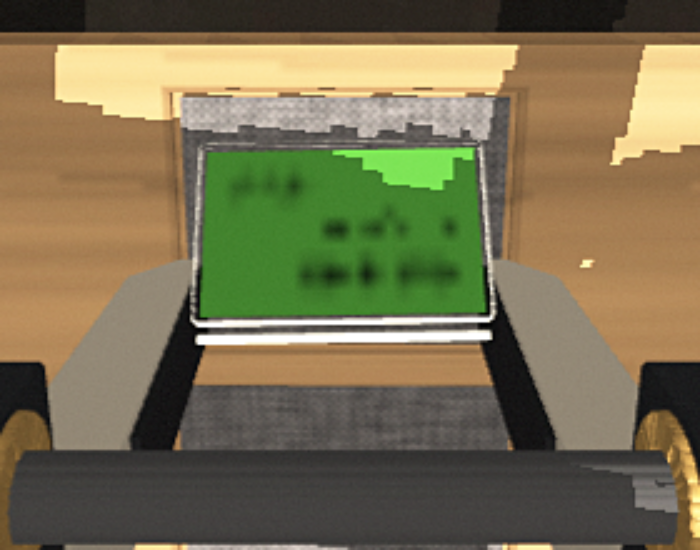

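View pics/s8c.png

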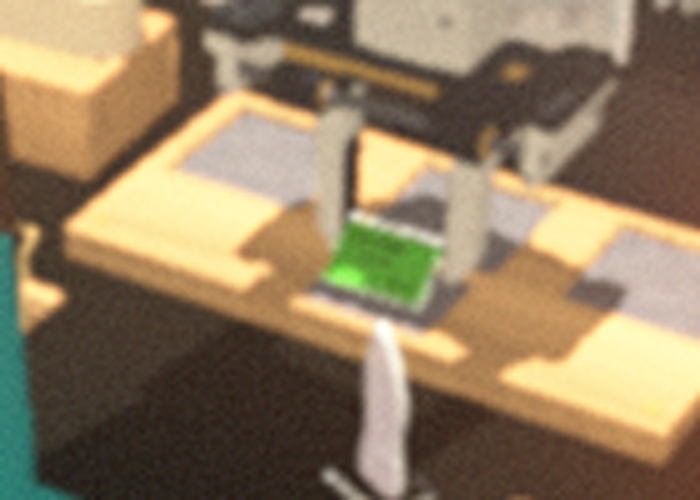

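Call:
arm_command(
  rows=[
    [0, 0, 4, 0, 0, 0],
    [0, 0, 2, 0, 0, 0],
    [0, 0, 0, 0, 0, 0],
  ],
)

```text
t: 13.1
ee_pos: [0.599, -0.042, -0.0163]
tcp_rot: [-0.0, 0.669, 0.744, -0.0]
ft_force: [-0.7, 0.6, -0.7]
grip_width: 0.0558
```

Call:
arm_command(
  rows=[
    [0, 0, 1, 0, 0, 0],
    [0, 0, 0, 0, 0, 0],
  ],
)

```text
t: 13.35
ee_pos: [0.599, -0.0419, -0.0173]
tcp_rot: [-0.0, 0.669, 0.744, -0.0]
ft_force: [-0.2, 0.5, -0.2]
grip_width: 0.0558
```

Call:
arm_command(
  rows=[
    [0, 0, 0.5, 0, 0, 0],
    [0, 0, 0, 0, 0, 0],
  ],
)

```text
t: 13.6
ee_pos: [0.599, -0.042, -0.0178]
tcp_rot: [-0.0, 0.669, 0.744, -0.0]
ft_force: [1.1, -0.3, 0.0]
grip_width: 0.0558
```

Call:
arm_command(
  rows=[
    [0, 0, 0, 0, 0, 0],
    [0, 0, 0, 0, 0, 0],
    [0, 0, 0, 0, 0, 0],
    [0, 0, -10, 0, 0, 0],
    [0, 0, -40, 0, 0, 0],
  ],
  jaw=70,
)

```text
t: 14.22
ee_pos: [0.5977, -0.0418, 0.0313]
tcp_rot: [-0.002, 0.669, 0.744, -0.001]
ft_force: [-0.6, 0.2, -0.2]
grip_width: 0.0699
```

Call:
arm_command(
  rows=[
    [0, 0, -50, 0, 0, 0],
    [0, 0, -50, 0, 0, 0],
    [0, 0, -20, 0, 0, 0],
  ],
  jaw=90,
)

```text
t: 14.6
ee_pos: [0.5999, -0.042, 0.1564]
tcp_rot: [0.002, 0.669, 0.744, 0.001]
ft_force: [0.1, 0.7, -0.6]
grip_width: 0.0892
```

```bash
python3 go.py 437 -236 100 107.4
python3 - <<'E'
from h import *
w=cap("wrist","w9")
E
```

```text
at [599.9 -42.  156.4] phi 96.09 t 14.6 grip 89.2 F [ 0.1  0.7 -0.6]
 shift now-frame [-175.5 -182.8   55.8]  after-turn frame [-136.4 -213.5   56.4]  rot [ 0.004  0.001 -0.197]
```

View pics/w9.png

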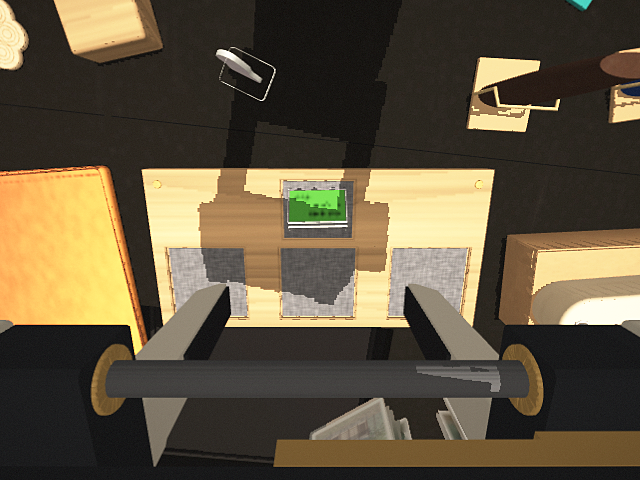

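```bash
python3 - <<'E'
from h import *
from go import *
import pickle
c=cap("wrist");pickle.dump(c,open("w9.pkl","wb"))
a=c["pixels"][:,:,::-1]
cv2.imwrite("pics/w10.png",cv2.resize(a[165:335,140:500],None,fx=2.2,fy=2.2,interpolation=cv2.INTER_CUBIC))
cv2.imwrite("pics/w10c.png",cv2.resize(a[170:245,265:370],None,fx=7,fy=7,interpolation=cv2.INTER_CUBIC))
E
```

```text
(no output)
```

View pics/w10.png

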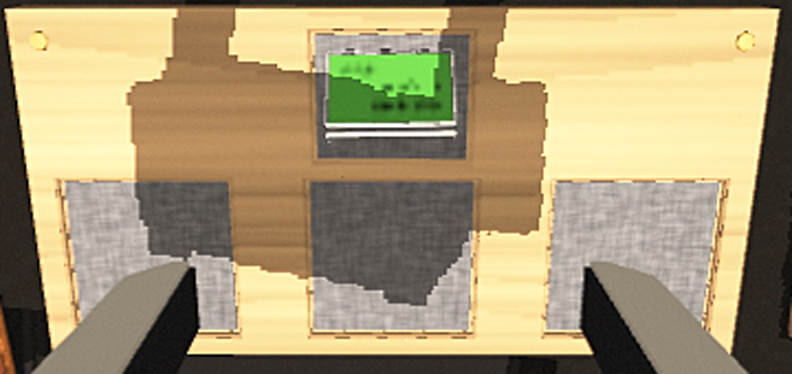

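View pics/w10c.png

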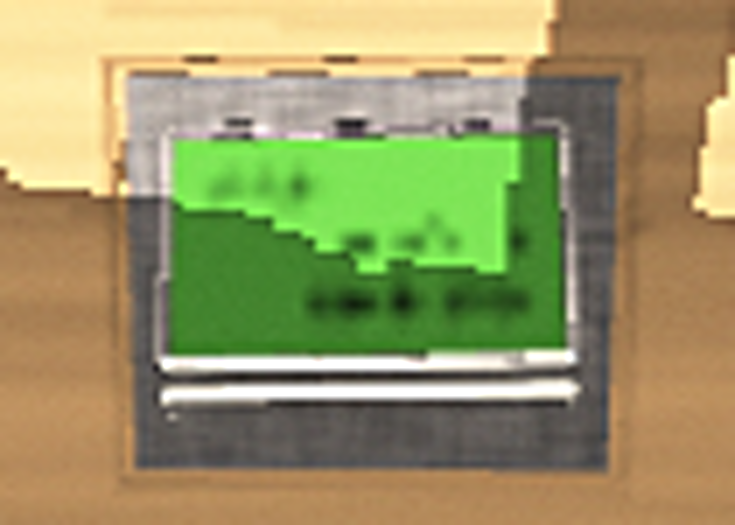

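```bash
python3 - <<'E'
from h import *
import pickle
c=pickle.load(open("w9.pkl","rb"))
f=lambda p:(140+(p[0]+.5)/2.2-.5,165+(p[1]+.5)/2.2-.5)
g=lambda p:(265+(p[0]+.5)/7-.5,170+(p[1]+.5)/7-.5)
B=plane(c,[f((4,8)),f((779,8)),f((50,352)),f((735,354))],.018)[:,:2]*1000
print("board corners",np.round(B,1).tolist(),B.mean(0))
d=B[1]-B[0];print(np.degrees(np.arctan2(-d[0],d[1])))
th=np.radians(6.1);Rb=np.array([[np.cos(th),np.sin(th)],[-np.sin(th),np.cos(th)]])
for o in ((633,-38),B.mean(0)):
  print("front edge",np.round((plane(c,[g((160,127)),g((568,124))],.016)[:,:2]*1000-o)@Rb.T,1).tolist(),
   "top edge",np.round((plane(c,[g((158,360)),g((578,355))],.039)[:,:2]*1000-o)@Rb.T,1).tolist(),
   "seat floor",np.round((plane(c,[g((125,75)),g((620,77)),g((133,468)),g((608,468))],.014)[:,:2]*1000-o)@Rb.T,1).tolist())
E
python3 go.py 437 -236 60 107.4
```

```text
board corners [[567.0, -213.3], [531.0, 121.8], [733.8, -196.3], [698.3, 142.2]] [632.5288214  -36.40098494]
6.143867585009449
front edge [[-65.6, -28.2], [-66.0, 28.7]] top edge [[-37.6, -27.3], [-38.3, 28.9]] seat floor [[-72.5, -33.1], [-72.3, 35.9], [-15.7, -33.5], [-15.8, 35.9]]
front edge [[-65.3, -29.9], [-65.7, 27.0]] top edge [[-37.3, -28.9], [-38.0, 27.3]] seat floor [[-72.2, -34.7], [-72.0, 34.3], [-15.4, -35.1], [-15.5, 34.3]]
at [599.8 -42.  154.8] phi 96.09 t 14.7 grip 89.8 F [-0.3 -0.3 -0.3]
 shift now-frame [-175.6 -182.8   94.2]  after-turn frame [-136.4 -213.4   94.8]  rot [ 0.003  0.001 -0.197]
```

Call:
arm_command(
  rows=[
    [0, 0, 0, 0, 0, -0.099],
    [0, 0, 0, 0, 0, -0.098],
    [-30, -47, 0, 0, 0, 0],
    [-30, -47, 0, 0, 0, 0],
    [-30, -47, 0, 0, 0, 0],
  ],
)

```text
t: 15.32
ee_pos: [0.4895, -0.1706, 0.1501]
tcp_rot: [-0.001, 0.592, 0.806, -0.0]
ft_force: [0.6, -0.6, 0.3]
grip_width: 0.0897
```

Call:
arm_command(
  rows=[
    [-30, -47, 0, 0, 0, 0],
    [-16, -25, 0, 0, 0, 0],
    [0, 0, 0, 0, 0, 0],
    [0, 0, 0, 0, 0, 0],
  ],
)

```text
t: 15.82
ee_pos: [0.4363, -0.2349, 0.1511]
tcp_rot: [-0.001, 0.592, 0.806, 0.0]
ft_force: [0.5, -0.2, -0.4]
grip_width: 0.0899
```

```bash
python3 go.py 437 -236 -26 107.4
python3 - <<'E'
from h import *
w=cap("wrist","w11")
import pickle;pickle.dump(w,open("w11.pkl","wb"))
print(proj(w,[[.437,-.236,.04]]))
E
```

```text
at [ 436.3 -234.9  151.1] phi 107.36 t 15.82 grip 89.9 F [ 0.5 -0.2 -0.4]
 shift now-frame [ -1.5   0.5 177.1]  after-turn frame [ -1.3   0.3 177.1]  rot [-0.001 -0.001 -0.001]
[[314.21481074 228.45027536]]
```

View pics/w11.png

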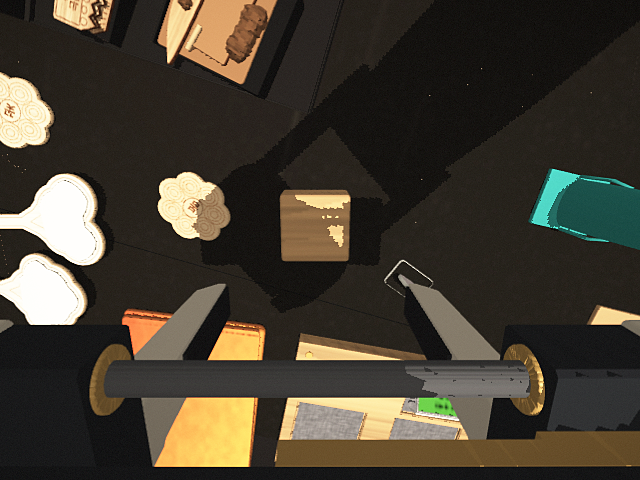

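```bash
python3 - <<'E'
from h import *
import pickle
c=pickle.load(open("w11.pkl","rb"))
a=c["pixels"][:,:,::-1]
cv2.imwrite("pics/w11c.png",cv2.resize(a[175:275,265:365],None,fx=6,fy=6,interpolation=cv2.INTER_CUBIC))
for z in (.04,0): 
  P=plane(c,[(281,191),(349.5,191),(282,262),(350,262)],z)[:,:2]*1000;print(np.round(P,1).tolist(),P.mean(0))
E
```

```text
[[413.0, -274.6], [394.7, -216.1], [477.3, -255.4], [458.1, -193.9]] [ 435.77344474 -235.00626805]
[[419.4, -276.7], [398.7, -210.9], [491.8, -255.1], [470.1, -185.9]] [ 445.00600181 -232.17443003]
```

View pics/w11c.png

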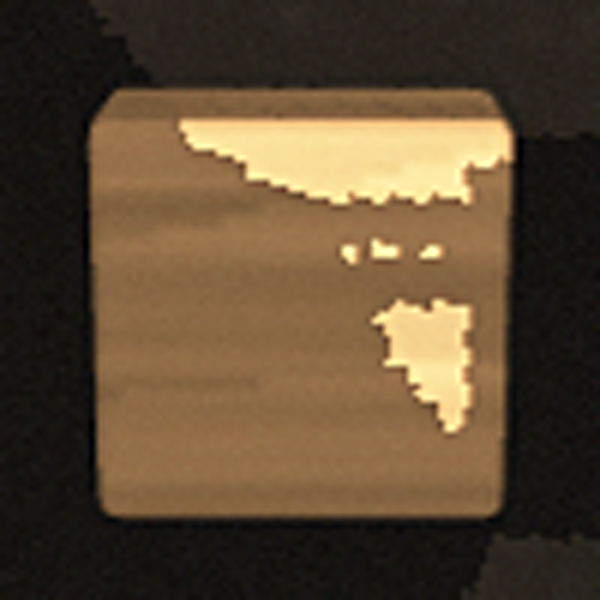

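```bash
python3 - <<'E'
from h import *
import pickle
c=pickle.load(open("w11.pkl","rb"))
f=lambda p:(265+(p[0]+.5)/6-.5,175+(p[1]+.5)/6-.5)
P=plane(c,[f(p) for p in [(90,120),(515,118),(98,520),(505,520)]],.04)[:,:2]*1000;print(np.round(P,1).tolist(),P.mean(0))
d=P[1]-P[0];print(np.degrees(np.arctan2(-d[0],d[1])),np.linalg.norm(d),np.linalg.norm(P[2]-P[0]))
E
python3 go.py 437 -235.3 -26 107.4
```

```text
[[416.5, -274.9], [397.2, -214.4], [476.9, -256.6], [457.7, -195.3]] [ 437.07288327 -235.29861743]
17.672254710479447 63.498427138439865 63.14966619085339
at [ 436.5 -234.7  151.3] phi 107.41 t 15.88 grip 90.0 F [ 0.4 -0.3  0. ]
 shift now-frame [ -0.9   0.4 177.3]  after-turn frame [ -0.7   0.2 177.3]  rot [-0.001 -0.001  0.   ]
```

Call:
arm_command(
  rows=[
    [-1, 0, 50, 0, 0, 0],
    [0, 0, 55, 0, 0, 0],
    [0, 0, 40, 0, 0, 0],
    [0, 0, 22, 0, 0, 0],
    [0, 0, 10, 0, 0, 0],
  ],
)

```text
t: 16.5
ee_pos: [0.4365, -0.2352, -0.0263]
tcp_rot: [-0.001, 0.592, 0.806, -0.0]
ft_force: [-0.5, 0.3, 0.3]
grip_width: 0.0898
```

Call:
arm_command(
  rows=[
    [0, 0, 0, 0, 0, 0],
    [0, 0, 0, 0, 0, 0],
    [0, 0, 0, 0, 0, 0],
    [0, 0, 0, 0, 0, 0],
    [0, 0, 0, 0, 0, 0],
  ],
  jaw=55,
  newtons=20,
)

```text
t: 17.12
ee_pos: [0.4371, -0.2365, -0.0239]
tcp_rot: [0.001, 0.592, 0.806, 0.0]
ft_force: [-0.1, 2.1, 6.3]
grip_width: 0.0638
```

Call:
arm_command(
  rows=[
    [0, 0, -15, 0, 0, 0],
    [0, 0, -40, 0, 0, 0],
    [0, 0, -40, 0, 0, 0],
    [0, 0, -20, 0, 0, 0],
  ],
)

```text
t: 17.62
ee_pos: [0.4372, -0.2367, 0.0931]
tcp_rot: [0.002, 0.592, 0.806, 0.0]
ft_force: [0.4, 0.5, -0.6]
grip_width: 0.0637
```

```bash
python3 go.py 666.4 -33.6 90 96.1
```

```text
at [ 437.2 -236.7   93.1] phi 107.37 t 17.62 grip 63.7 F [ 0.4  0.5 -0.6]
 shift now-frame [125.4 279.4   3.4]  after-turn frame [177.6 249.5   3.1]  rot [0.002 0.002 0.197]
```

Call:
arm_command(
  rows=[
    [0, 0, -15, 0, 0, 0.099],
    [0, 0, -15, 0, 0, 0.098],
    [25, 35, 0, 0, 0, 0],
    [32, 45, 0, 0, 0, 0],
    [32, 45, 0, 0, 0, 0],
  ],
)

```text
t: 18.25
ee_pos: [0.5524, -0.1334, 0.12]
tcp_rot: [-0.0, 0.669, 0.743, -0.0]
ft_force: [0.0, -0.9, -1.4]
grip_width: 0.0642
```

Call:
arm_command(
  rows=[
    [32, 45, 0, 0, 0, 0],
    [32, 45, 0, 0, 0, 0],
    [20, 30, 0, 0, 0, 0],
    [0, 0, 0, 0, 0, 0],
    [0, 0, 0, 0, 0, 0],
  ],
)

```text
t: 18.88
ee_pos: [0.6614, -0.0385, 0.1197]
tcp_rot: [-0.0, 0.669, 0.744, -0.0]
ft_force: [-0.4, -0.3, -0.7]
grip_width: 0.0638
```

```bash
python3 go.py 666.4 -33.6 -10 96.1
```

```text
at [661.4 -38.5 119.7] phi 96.09 t 18.88 grip 63.8 F [-0.4 -0.3 -0.7]
 shift now-frame [  4.4   5.6 129.7]  after-turn frame [  4.4   5.5 129.7]  rot [-0.001 -0.    -0.   ]
```

Call:
arm_command(
  rows=[
    [4, 6, 40, 0, 0, 0],
    [0, 0, 45, 0, 0, 0],
    [0, 0, 27, 0, 0, 0],
    [0, 0, 8, 0, 0, 0],
    [0, 0, 0, 0, 0, 0],
  ],
)

```text
t: 19.5
ee_pos: [0.6674, -0.0342, 0.0009]
tcp_rot: [0.0, 0.669, 0.743, 0.0]
ft_force: [-0.1, -1.2, -0.5]
grip_width: 0.0639
```

```bash
python3 go.py 666.4 -33.6 -10 96.1
python3 - <<'E'
from h import *
w=cap("wrist","w12")["pixels"][:,:,::-1]
cv2.imwrite("pics/w12c.png",cv2.resize(w[140:400,160:480],None,fx=2.2,fy=2.2))
E
```

```text
at [667.4 -34.2   0.9] phi 96.05 t 19.5 grip 63.9 F [-0.1 -1.2 -0.5]
 shift now-frame [ 0.7 -0.9 10.9]  after-turn frame [ 0.7 -0.9 10.9]  rot [ 0.     0.    -0.001]
```

View pics/w12c.png

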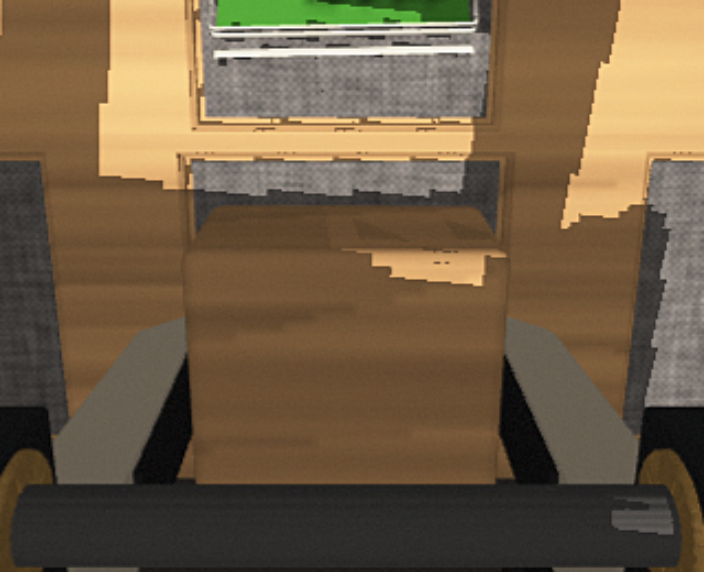

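Call:
arm_command(
  rows=[
    [1, -1, 5, 0, 0, 0],
    [0, 0, 3, 0, 0, 0],
    [0, 0, 1.5, 0, 0, 0],
    [0, 0, 0, 0, 0, 0],
  ],
)

```text
t: 20.05
ee_pos: [0.6663, -0.0328, -0.0093]
tcp_rot: [-0.0, 0.669, 0.744, -0.0]
ft_force: [1.5, -0.9, -1.0]
grip_width: 0.0641
```

Call:
arm_command(
  rows=[
    [0, 0, 1, 0, 0, 0],
    [0, 0, 0, 0, 0, 0],
  ],
)

```text
t: 20.3
ee_pos: [0.6665, -0.0328, -0.0098]
tcp_rot: [0.0, 0.669, 0.744, 0.0]
ft_force: [-1.8, 0.1, 4.6]
grip_width: 0.0638
```

Call:
arm_command(
  rows=[
    [0, 0, 0, 0, 0, 0],
    [0, 0, 0, 0, 0, 0],
    [0, 0, 0, 0, 0, 0],
    [0, 0, -15, 0, 0, 0],
    [0, 0, -50, 0, 0, 0],
  ],
  jaw=85,
)

```text
t: 20.92
ee_pos: [0.665, -0.0327, 0.0537]
tcp_rot: [-0.002, 0.669, 0.744, -0.001]
ft_force: [0.4, -0.1, 0.3]
grip_width: 0.0849
```

Call:
arm_command(
  rows=[
    [0, 0, -60, 0, 0, 0],
    [0, 0, -60, 0, 0, 0],
    [0, 0, -20, 0, 0, 0.188],
    [0, 0, 0, 0, 0, 0.188],
    [0, 0, 0, 0, 0, 0.188],
  ],
)

```text
t: 21.55
ee_pos: [0.6664, -0.0328, 0.1964]
tcp_rot: [0.0, 0.85, 0.526, 0.001]
ft_force: [-0.4, 0.0, -0.5]
grip_width: 0.0851
```

```bash
python3 go.py 464.7 118.4 195 3
python3 - <<'E'
from h import *
cap("wrist","w13")
E
```

```text
at [666.4 -32.8 196.4] phi 63.5 t 21.55 grip 85.1 F [-0.4  0.  -0.5]
 shift now-frame [  45.3 -248.     1.1]  after-turn frame [-193.5 -161.5    1.4]  rot [ 1.000e-03 -1.000e-03  1.056e+00]
```

View pics/w13.png

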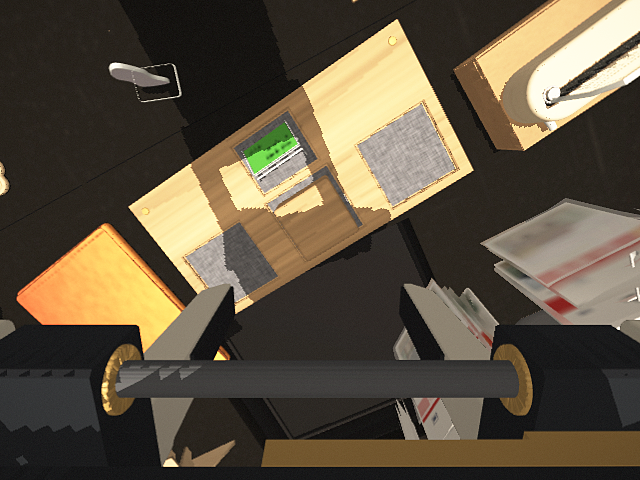

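Call:
arm_command(
  rows=[
    [8, -50, 0, 0, 0, 0],
    [10, -55, 0, 0, 0, 0],
    [10, -55, 0, 0, 0, 0],
    [10, -50, 0, 0, 0, 0.176],
    [0, 0, 0, 0, 0, 0.176],
  ],
  jaw=60,
)

```text
t: 22.22
ee_pos: [0.4928, 0.0955, 0.1964]
tcp_rot: [0.0, 0.928, 0.372, 0.001]
ft_force: [-0.4, 0.8, 0.6]
grip_width: 0.0601
```

Call:
arm_command(
  rows=[
    [0, 0, 0, 0, 0, 0.176],
    [0, 0, 0, 0, 0, 0.176],
    [0, 0, 0, 0, 0, 0.176],
    [0, 0, 0, 0, 0, 0.176],
    [0, 0, 0, 0, 0, 0],
  ],
)

```text
t: 22.85
ee_pos: [0.4946, 0.0939, 0.1955]
tcp_rot: [-0.0, 1.0, 0.031, 0.0]
ft_force: [-0.0, -0.1, -1.5]
grip_width: 0.06
```

```bash
python3 go.py 464.7 118.4 150 3
python3 - <<'E'
from h import *
cap("wrist","w14")
E
```

```text
at [494.6  93.9 195.5] phi 3.55 t 22.85 grip 60.0 F [-0.  -0.1 -1.5]
 shift now-frame [-28.3 -26.3  45.5]  after-turn frame [-28.6 -26.1  45.5]  rot [-0.    -0.001  0.01 ]
```

View pics/w14.png

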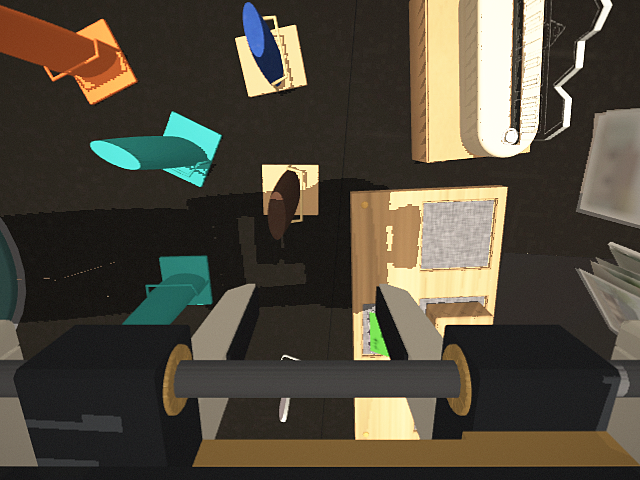

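Call:
arm_command(
  rows=[
    [-28, -26, 0, 0, 0, 0.01],
    [0, 0, 20, 0, 0, 0],
    [0, 0, 10, 0, 0, 0],
    [0, 0, 0, 0, 0, 0],
  ],
)

```text
t: 23.4
ee_pos: [0.465, 0.1177, 0.1637]
tcp_rot: [0.0, 1.0, 0.025, -0.001]
ft_force: [0.2, 0.3, -0.1]
grip_width: 0.0598
```

```bash
python3 - <<'E'
from h import *
from go import *
go(464.7,118.4,43,3)
c=cap("wrist","w15")
import pickle;pickle.dump(c,open("w15.pkl","wb"))
a=c["pixels"][:,:,::-1]
cv2.imwrite("pics/w15c.png",cv2.resize(a[140:340,220:420],None,fx=3,fy=3,interpolation=cv2.INTER_CUBIC))
E
```

```text
at [465.  117.7 163.7] phi 2.84 t 23.4 grip 59.8 F [ 0.2  0.3 -0.1]
 shift now-frame [-1.000e-01 -8.000e-01  1.207e+02]  after-turn frame [ -0.3  -0.7 120.7]  rot [ 0.     0.002 -0.003]
```

View pics/w15c.png

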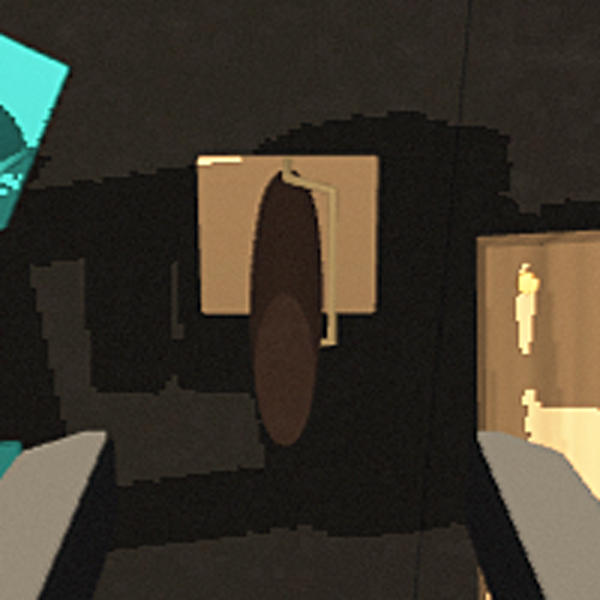

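Call:
arm_command(
  rows=[
    [0, 0, 40, 0, 0, 0],
    [0, 0, 40, 0, 0, 0],
    [0, 0, 28, 0, 0, 0],
    [0, 0, 12, 0, 0, 0],
    [0, 0, 0, 0, 0, 0],
  ],
)

```text
t: 24.08
ee_pos: [0.4653, 0.118, 0.0449]
tcp_rot: [0.0, 1.0, 0.024, -0.0]
ft_force: [0.4, 0.3, 1.2]
grip_width: 0.0599
```

Call:
arm_command(
  rows=[
    [0, 0, 0, 0, 0, 0],
    [0, 0, 0, 0, 0, 0],
    [0, 0, 0, 0, 0, 0],
    [0, 0, 0, 0, 0, 0],
    [0, 0, 0, 0, 0, 0],
  ],
  jaw=15,
  newtons=15,
)

```text
t: 24.7
ee_pos: [0.4651, 0.1182, 0.0448]
tcp_rot: [0.0, 1.0, 0.024, -0.0]
ft_force: [-2.0, 0.1, 1.8]
grip_width: 0.0192
```

Call:
arm_command(
  rows=[
    [0, 0, 0, 0, 0, 0],
    [0, 0, 0, 0, 0, 0],
  ],
  newtons=20,
)

```text
t: 24.95
ee_pos: [0.4651, 0.1182, 0.0449]
tcp_rot: [-0.0, 1.0, 0.024, 0.0]
ft_force: [-0.4, 0.1, 1.9]
grip_width: 0.0191
```

```bash
python3 - <<'E'
from h import *
w=cap("wrist","w16")["pixels"][:,:,::-1]
cv2.imwrite("pics/w16c.png",cv2.resize(w[140:400,160:480],None,fx=2.2,fy=2.2))
s=cap("scene","s16")["pixels"][:,:,::-1]
cv2.imwrite("pics/s16c.png",cv2.resize(s[180:300,200:340],None,fx=5,fy=5,interpolation=cv2.INTER_CUBIC))
E
```

```text
(no output)
```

View pics/w16c.png

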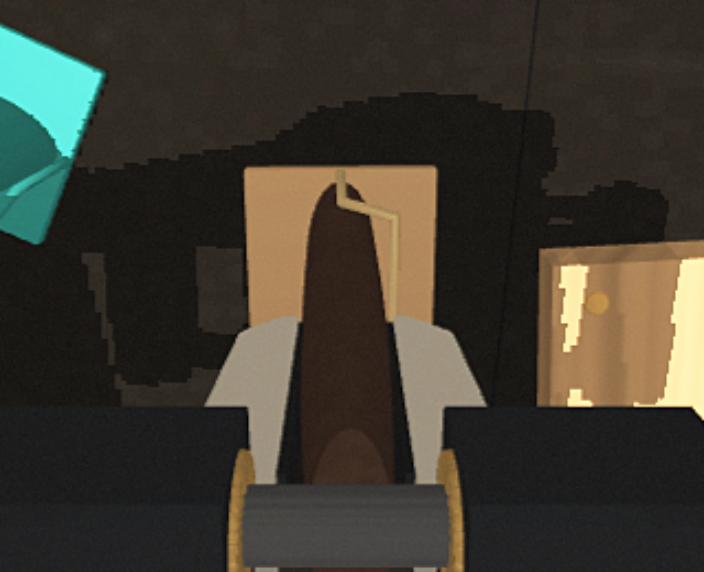

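View pics/s16c.png

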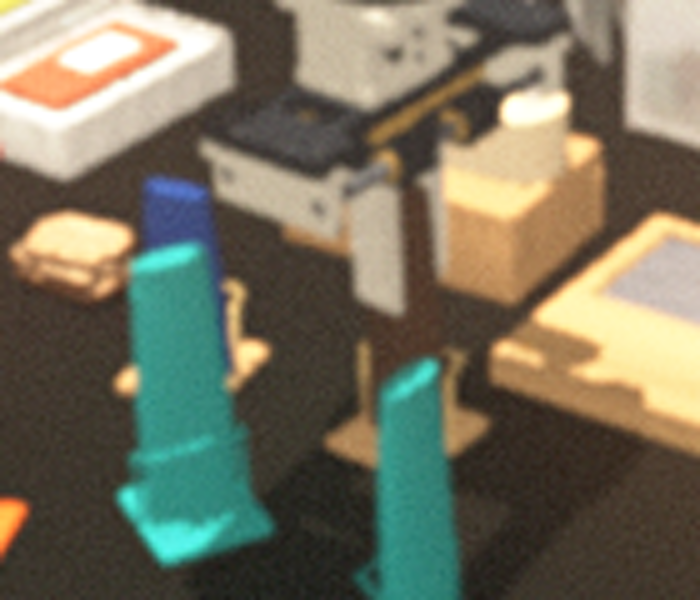

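```bash
python3 - <<'E'
import cv2
a=cv2.imread("pics/a_top.png");b=cv2.imread("pics/a_scene.png")
cv2.imwrite("pics/k1.png",cv2.resize(a[0:140,150:370],None,fx=3.5,fy=3.5,interpolation=cv2.INTER_CUBIC))
cv2.imwrite("pics/k2.png",cv2.resize(b[55:225,300:470],None,fx=3.5,fy=3.5,interpolation=cv2.INTER_CUBIC))
E
```

```text
(no output)
```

View pics/k1.png

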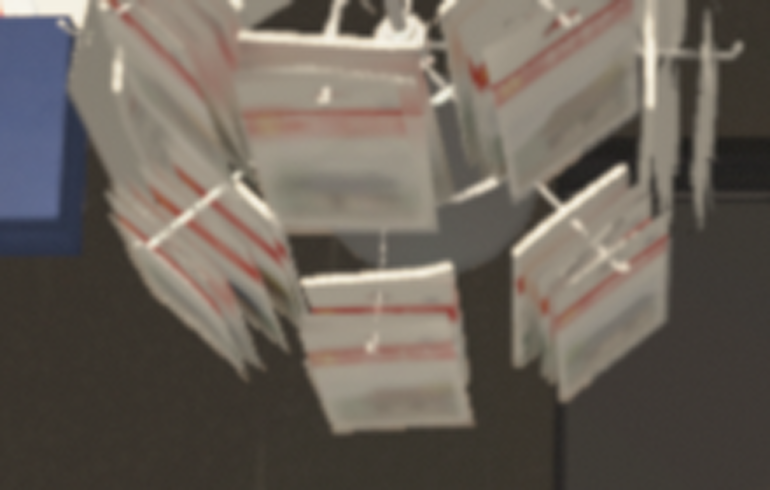

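View pics/k2.png

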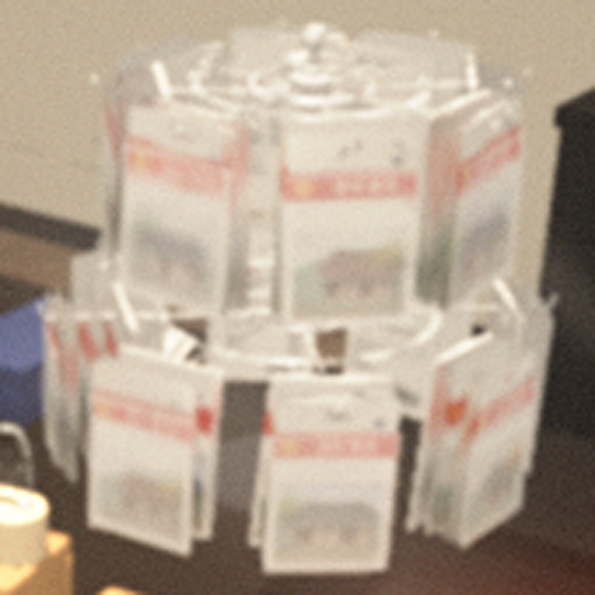

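```bash
python3 - <<'E'
from h import *
import pickle
T,S=pickle.load(open("c.pkl","rb"))
for a,b in [((245.7,123.4),(325,205)),((284.9,121.1),(355,213)),((311.4,114.3),(375.7,218.4)),((340.9,91.4),(410.9,217.9)),((228.6,65.7),(335.7,138.4)),((274.9,65.1),(363.4,145.9)),((297.1,57.1),(381.4,145.9)),((332.9,31.4),(415.7,145.9))]:
    P,e=tri(T,a,S,b);print(np.round(P*1000),round(e*1000))
E
python3 go.py 666.4 -33.6 145 6.1
```

```text
[772. 217.  17.] 1
[778. 115.  20.] 5
[795.  51.  18.] 2
[860. -26.  17.] 0
[824. 222. 208.] 4
[822. 123. 211.] 1
[838.  74. 218.] 1
[897.  -1. 218.] 4
at [465.2 118.2  44.9] phi 2.78 t 25.05 grip 19.0 F [-0.7 -0.3  2.5]
 shift now-frame [ 193.7  161.4 -100.1]  after-turn frame [ 184.   172.3 -100.1]  rot [-0.    -0.    -0.058]
```

Call:
arm_command(
  rows=[
    [0, 0, -8, 0, 0, 0],
    [0, 0, -22, 0, 0, 0],
    [0, 0, -30, 0, 0, 0],
    [0, 0, -28, 0, 0, 0],
    [0, 0, -12, 0, 0, 0],
  ],
)

```text
t: 25.68
ee_pos: [0.4656, 0.1182, 0.1465]
tcp_rot: [-0.0, 1.0, 0.024, 0.001]
ft_force: [0.1, -0.2, -2.4]
grip_width: 0.0185
```

```bash
python3 - <<'E'
from h import *
from go import *
go(666.4,-33.6,145,6.1)
w=cap("wrist","w17")["pixels"][:,:,::-1]
cv2.imwrite("pics/w17c.png",cv2.resize(w[100:360,160:480],None,fx=2.2,fy=2.2))
E
```

```text
at [465.6 118.2 146.5] phi 2.78 t 25.68 grip 18.5 F [ 0.1 -0.2 -2.4]
 shift now-frame [193.2 161.4   1.8]  after-turn frame [183.5 172.3   1.5]  rot [-0.    -0.002 -0.058]
```

View pics/w17c.png

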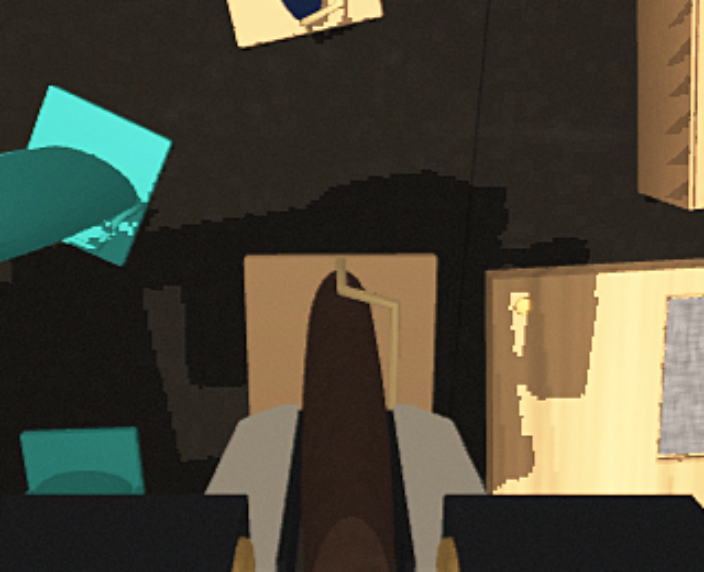

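Call:
arm_command(
  rows=[
    [6, 6, 0, 0, 0, -0.028],
    [16, 15, 0, 0, 0, -0.03],
    [26, 24, 0, 0, 0, 0],
    [30, 28, 0, 0, 0, 0],
    [30, 28, 0, 0, 0, 0],
  ],
)

```text
t: 26.35
ee_pos: [0.5831, 0.0275, 0.1436]
tcp_rot: [-0.0, 0.999, 0.053, -0.001]
ft_force: [-0.4, 0.7, -1.9]
grip_width: 0.0186
```

Call:
arm_command(
  rows=[
    [30, 28, 0, 0, 0, 0],
    [24, 22, 0, 0, 0, 0],
    [14, 14, 0, 0, 0, 0],
    [5, 5, 0, 0, 0, 0],
    [0, 0, 0, 0, 0, 0],
  ],
)

```text
t: 26.98
ee_pos: [0.6621, -0.0322, 0.1445]
tcp_rot: [-0.0, 0.999, 0.053, -0.0]
ft_force: [-0.2, 0.5, -1.8]
grip_width: 0.0193
```

```bash
python3 - <<'E'
from h import *
from go import *
go(666.6,-33,99,6.1)
w=cap("wrist","w18")["pixels"][:,:,::-1]
cv2.imwrite("pics/w18c.png",cv2.resize(w[100:360,160:480],None,fx=2.2,fy=2.2))
E
```

```text
at [662.1 -32.2 144.5] phi 6.1 t 26.98 grip 19.3 F [-0.2  0.5 -1.8]
 shift now-frame [ 4.4  1.2 45.5]  after-turn frame [ 4.4  1.2 45.5]  rot [-0.     0.001  0.   ]
```

View pics/w18c.png

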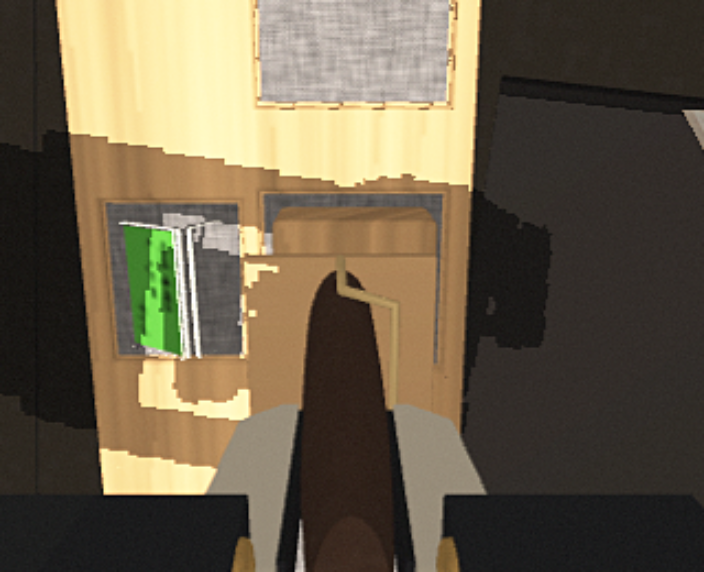

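Call:
arm_command(
  rows=[
    [4, 1, 8, 0, 0, 0],
    [0, 0, 16, 0, 0, 0],
    [0, 0, 12, 0, 0, 0],
    [0, 0, 5, 0, 0, 0],
    [0, 0, 0, 0, 0, 0],
  ],
)

```text
t: 27.65
ee_pos: [0.6663, -0.033, 0.1033]
tcp_rot: [-0.0, 0.999, 0.053, -0.0]
ft_force: [0.0, -0.4, -1.4]
grip_width: 0.0187
```

```bash
python3 - <<'E'
from h import *
from go import *
go(666.6,-33,99,6.1)
w=cap("wrist","w19")["pixels"][:,:,::-1]
cv2.imwrite("pics/w19c.png",cv2.resize(w[100:360,160:480],None,fx=2.2,fy=2.2))
s=cap("scene","s19")["pixels"][:,:,::-1]
cv2.imwrite("pics/s19c.png",cv2.resize(s[160:300,290:440],None,fx=4,fy=4,interpolation=cv2.INTER_CUBIC))
E
```

```text
at [666.3 -33.  103.3] phi 6.1 t 27.65 grip 18.7 F [ 0.  -0.4 -1.4]
 shift now-frame [ 0.3 -0.   4.3]  after-turn frame [ 0.3 -0.   4.3]  rot [-0.     0.001  0.   ]
```

View pics/w19c.png

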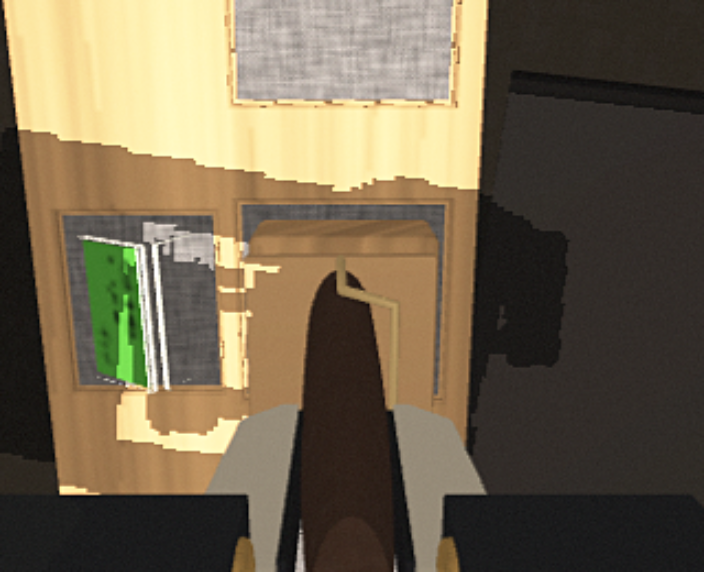

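View pics/s19c.png

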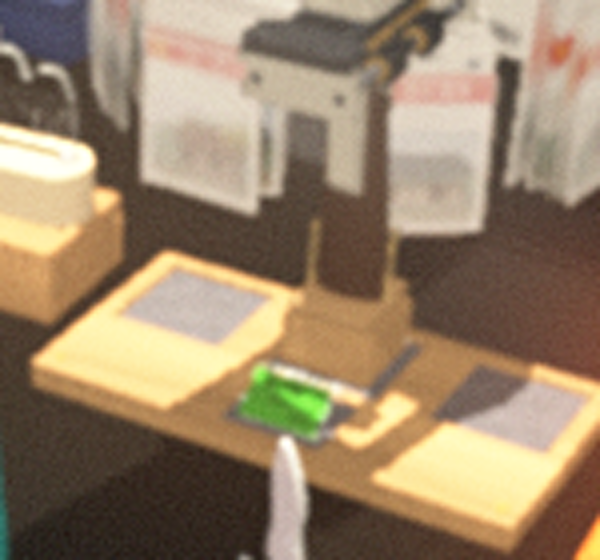

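Call:
arm_command(
  rows=[
    [0, 0, 2, 0, 0, 0],
    [0, 0, 1.5, 0, 0, 0],
    [0, 0, 0, 0, 0, 0],
  ],
)

```text
t: 28.12
ee_pos: [0.6665, -0.0331, 0.1001]
tcp_rot: [-0.0, 0.999, 0.053, -0.0]
ft_force: [-0.7, 0.5, -1.8]
grip_width: 0.0188
```

Call:
arm_command(
  rows=[
    [0, 0, 1, 0, 0, 0],
    [0, 0, 0, 0, 0, 0],
  ],
)

```text
t: 28.38
ee_pos: [0.6665, -0.0331, 0.0992]
tcp_rot: [-0.0, 0.999, 0.053, -0.0]
ft_force: [0.7, -0.1, -2.0]
grip_width: 0.0189
```

Call:
arm_command(
  rows=[
    [0, 0, 0.7, 0, 0, 0],
    [0, 0, 0, 0, 0, 0],
  ],
)

```text
t: 28.62
ee_pos: [0.6667, -0.0331, 0.0989]
tcp_rot: [0.0, 0.999, 0.053, 0.0]
ft_force: [-0.7, -0.3, 1.4]
grip_width: 0.019
```

Call:
arm_command(
  rows=[
    [0, 0, 0.7, 0, 0, 0],
    [0, 0, 0, 0, 0, 0],
  ],
)

```text
t: 28.88
ee_pos: [0.6669, -0.0331, 0.0987]
tcp_rot: [0.0, 0.999, 0.053, 0.001]
ft_force: [-1.2, -0.2, 6.2]
grip_width: 0.0191
```

Contact at the expected height. I'll release gently: open slightly, then wider, and go straight up.

Call:
arm_command(
  rows=[
    [0, 0, -0.7, 0, 0, 0],
    [0, 0, 0, 0, 0, 0],
    [0, 0, 0, 0, 0, 0],
  ],
  jaw=30,
)

```text
t: 29.25
ee_pos: [0.6665, -0.033, 0.0984]
tcp_rot: [-0.0, 0.999, 0.053, -0.0]
ft_force: [-0.0, 0.2, 0.4]
grip_width: 0.0295
```

Call:
arm_command(
  rows=[
    [0, 0, 0, 0, 0, 0],
    [0, 0, 0, 0, 0, 0],
    [0, 0, 0, 0, 0, 0],
  ],
  jaw=55,
)

```text
t: 29.62
ee_pos: [0.6665, -0.0331, 0.0985]
tcp_rot: [-0.0, 0.999, 0.053, -0.0]
ft_force: [-0.1, 0.3, 1.0]
grip_width: 0.0531
```

Call:
arm_command(
  rows=[
    [0, 0, -15, 0, 0, 0],
    [0, 0, -30, 0, 0, 0],
    [0, 0, -30, 0, 0, 0],
    [0, 0, -20, 0, 0, 0],
  ],
)

```text
t: 30.12
ee_pos: [0.6669, -0.0331, 0.1962]
tcp_rot: [0.0, 0.999, 0.053, 0.001]
ft_force: [-0.5, -0.5, 0.4]
grip_width: 0.0554
```

```bash
python3 - <<'E'
from h import *
from go import *
go(441,247,195,15)
w=cap("wrist","w20")
s=cap("scene","s20")["pixels"][:,:,::-1]
cv2.imwrite("pics/s20c.png",cv2.resize(s[160:300,290:440],None,fx=4,fy=4,interpolation=cv2.INTER_CUBIC))
E
```

```text
at [666.9 -33.1 196.2] phi 6.1 t 30.12 grip 55.4 F [-0.5 -0.5  0.4]
 shift now-frame [-194.8 -302.5    0.7]  after-turn frame [-145.7 -329.     1.2]  rot [ 0.001 -0.002 -0.155]
```

View pics/w20.png

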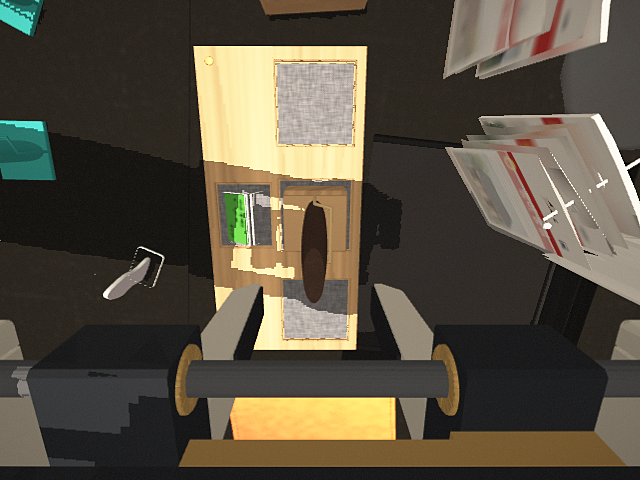

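View pics/s20c.png

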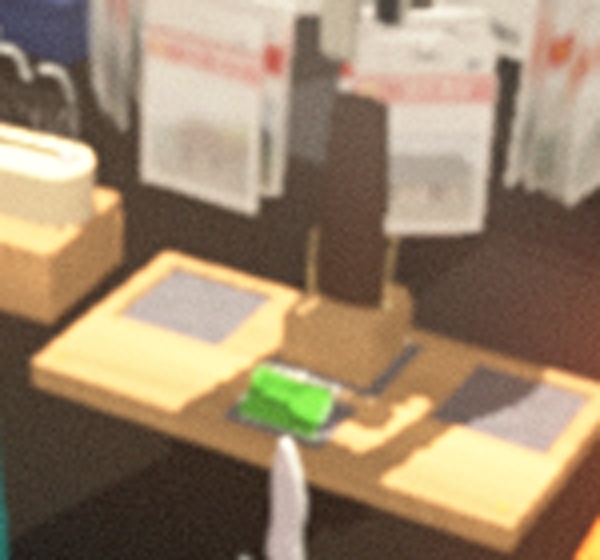

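Call:
arm_command(
  rows=[
    [0, 0, 0, 0, 0, -0.155],
    [-24, -54, 0, 0, 0, 0],
    [-24, -55, 0, 0, 0, 0],
    [-24, -55, 0, 0, 0, 0],
    [-24, -55, 0, 0, 0, 0],
  ],
)

```text
t: 30.85
ee_pos: [0.5155, 0.1547, 0.1924]
tcp_rot: [0.0, 0.991, 0.13, -0.001]
ft_force: [1.0, 0.0, 0.4]
grip_width: 0.055
```

Call:
arm_command(
  rows=[
    [-24, -55, 0, 0, 0, 0],
    [-24, -54, 0, 0, 0, 0],
    [0, 0, 0, 0, 0, 0],
    [0, 0, 0, 0, 0, 0],
  ],
)

```text
t: 31.35
ee_pos: [0.4426, 0.2463, 0.1929]
tcp_rot: [0.0, 0.991, 0.131, -0.0]
ft_force: [0.1, -0.2, -0.0]
grip_width: 0.0549
```

```bash
python3 - <<'E'
from h import *
from go import *
go(441,247,120,15)
c=cap("wrist","w21")
import pickle;pickle.dump(c,open("w21.pkl","wb"))
print(proj(c,[[.441,.247,.006]]))
E
```

```text
at [442.6 246.3 192.9] phi 15.02 t 31.35 grip 54.9 F [ 0.1 -0.2 -0. ]
 shift now-frame [-1.4 -1.1 72.9]  after-turn frame [-1.4 -1.1 72.9]  rot [0.    0.001 0.   ]
[[314.3825387  213.07187817]]
```

View pics/w21.png

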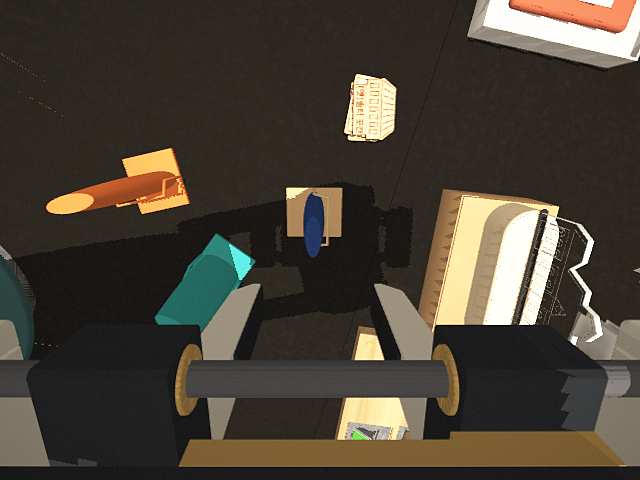

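Call:
arm_command(
  rows=[
    [-1, -1, 40, 0, 0, 0],
    [0, 0, 40, 0, 0, 0],
    [0, 0, 40, 0, 0, 0],
    [0, 0, 28, 0, 0, 0],
    [0, 0, 13, 0, 0, 0],
  ],
)

```text
t: 32.02
ee_pos: [0.4414, 0.2459, 0.0307]
tcp_rot: [0.0, 0.992, 0.129, -0.001]
ft_force: [0.0, -0.3, 0.6]
grip_width: 0.0551
```

Call:
arm_command(
  rows=[
    [0, 0, 0, 0, 0, 0],
    [0, 0, 0, 0, 0, 0],
    [0, 0, 0, 0, 0, 0],
    [0, 0, 0, 0, 0, 0],
    [0, 0, 0, 0, 0, 0],
  ],
  jaw=15,
  newtons=15,
)

```text
t: 32.65
ee_pos: [0.4415, 0.2474, 0.0331]
tcp_rot: [-0.0, 0.991, 0.13, 0.0]
ft_force: [-2.0, -0.5, 4.8]
grip_width: 0.0183
```

Call:
arm_command(
  rows=[
    [0, 0, 0, 0, 0, 0],
    [0, 0, 0, 0, 0, 0],
  ],
  newtons=20,
)

```text
t: 32.9
ee_pos: [0.4415, 0.2474, 0.033]
tcp_rot: [-0.0, 0.991, 0.13, 0.0]
ft_force: [-2.2, -1.3, 6.5]
grip_width: 0.0177
```

```bash
python3 - <<'E'
from h import *
from go import *
go(679.2,-148.2,140,6.1)
c=cap("wrist","w22")
E
```

```text
at [441.5 247.4  33. ] phi 14.99 t 32.9 grip 17.7 F [-2.2 -1.3  6.5]
 shift now-frame [ 127.3  443.6 -107. ]  after-turn frame [ 194.3  418.6 -107. ]  rot [-0.    -0.     0.155]
```

View pics/w22.png

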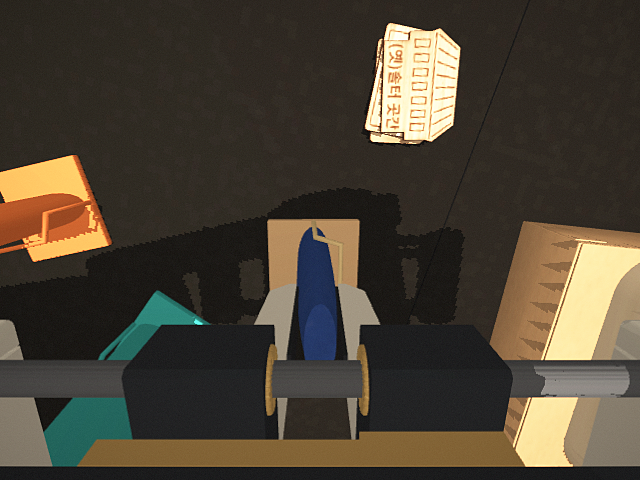

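Call:
arm_command(
  rows=[
    [0, 0, -10, 0, 0, 0],
    [0, 0, -30, 0, 0, 0],
    [0, 0, -40, 0, 0, 0],
    [0, 0, -35, 0, 0, 0.075],
    [0, 0, -12, 0, 0, 0.08],
  ],
)

```text
t: 33.58
ee_pos: [0.442, 0.2475, 0.1624]
tcp_rot: [-0.001, 0.999, 0.052, 0.001]
ft_force: [0.0, -0.2, -3.2]
grip_width: 0.0181
```

Call:
arm_command(
  rows=[
    [3, 15, 0, 0, 0, 0],
    [6, 32, 0, 0, 0, 0],
    [8, 45, 0, 0, 0, 0],
    [9, 50, 0, 0, 0, 0],
    [9, 50, 0, 0, 0, 0],
  ],
)

```text
t: 34.2
ee_pos: [0.4964, 0.0576, 0.1586]
tcp_rot: [0.0, 0.999, 0.054, -0.001]
ft_force: [0.5, -0.1, -1.6]
grip_width: 0.018
```

Call:
arm_command(
  rows=[
    [9, 50, 0, 0, 0, 0],
    [9, 50, 0, 0, 0, 0],
    [9, 48, 0, 0, 0, 0],
    [8, 40, 0, 0, 0, 0],
    [4, 22, 0, 0, 0, 0],
  ],
)

```text
t: 34.83
ee_pos: [0.5572, -0.147, 0.1583]
tcp_rot: [-0.0, 0.999, 0.053, -0.001]
ft_force: [0.2, 0.5, -1.9]
grip_width: 0.0188
```

```bash
python3 - <<'E'
from h import *
from go import *
go(679,-148,140,6.1)
c=cap("wrist","w23")
E
```

```text
at [ 557.2 -147.   158.3] phi 6.1 t 34.83 grip 18.8 F [ 0.2  0.5 -1.9]
 shift now-frame [121.   13.9  18.1]  after-turn frame [121.   13.9  18.3]  rot [-0.001  0.002  0.   ]
```

View pics/w23.png

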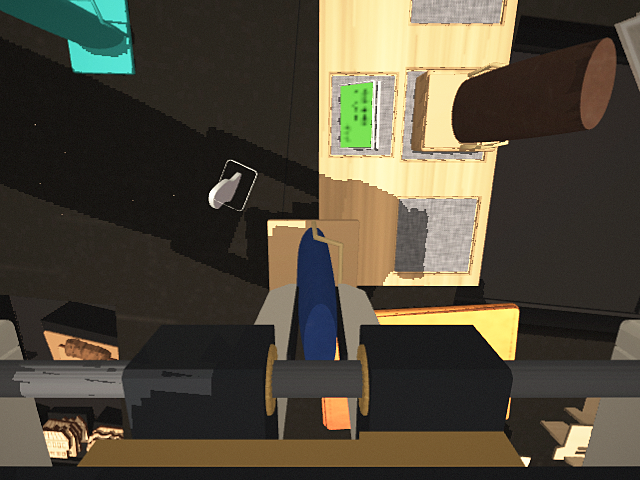

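Call:
arm_command(
  rows=[
    [10, 1, 0, 0, 0, 0],
    [25, 3, 0, 0, 0, 0],
    [32, 4, 0, 0, 0, 0],
    [30, 3, 0, 0, 0, 0],
    [18, 2, 0, 0, 0, 0],
  ],
)

```text
t: 35.5
ee_pos: [0.6748, -0.1437, 0.159]
tcp_rot: [-0.0, 0.999, 0.054, -0.0]
ft_force: [-0.5, -0.5, -1.5]
grip_width: 0.0182
```

Call:
arm_command(
  rows=[
    [6, 1, 5, 0, 0, 0],
    [0, 0, 20, 0, 0, 0],
    [0, 0, 25, 0, 0, 0],
    [0, 0, 10, 0, 0, 0],
    [0, 0, 0, 0, 0, 0],
  ],
)

```text
t: 36.12
ee_pos: [0.6788, -0.1455, 0.0987]
tcp_rot: [-0.0, 0.999, 0.053, -0.001]
ft_force: [0.7, 0.3, -1.2]
grip_width: 0.0183
```

```bash
python3 - <<'E'
from h import *
from go import *
go(679,-148,47,6.1)
c=cap("wrist","w24")
E
```

```text
at [ 678.8 -145.5   98.7] phi 6.1 t 36.12 grip 18.3 F [ 0.7  0.3 -1.2]
 shift now-frame [-0.   2.5 51.7]  after-turn frame [-0.1  2.5 51.7]  rot [-0.     0.001  0.   ]
```

View pics/w24.png

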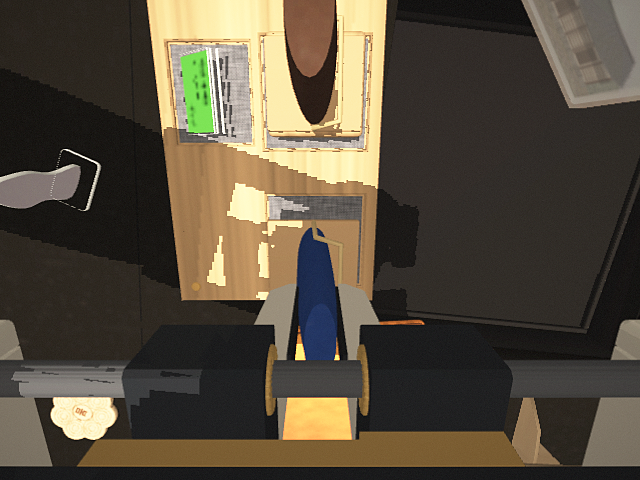

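Call:
arm_command(
  rows=[
    [0, 2.5, 10, 0, 0, 0],
    [0, 0, 20, 0, 0, 0],
    [0, 0, 12, 0, 0, 0],
    [0, 0, 4, 0, 0, 0],
    [0, 0, 0, 0, 0, 0],
  ],
)

```text
t: 36.8
ee_pos: [0.6797, -0.1481, 0.0533]
tcp_rot: [-0.0, 0.999, 0.053, -0.0]
ft_force: [-0.6, 0.0, -2.2]
grip_width: 0.0178
```

```bash
python3 - <<'E'
from h import *
from go import *
go(679,-148,47,6.1)
c=cap("wrist","w25")["pixels"][:,:,::-1]
cv2.imwrite("pics/w25c.png",cv2.resize(c[150:340,210:430],None,fx=3,fy=3))
E
```

```text
at [ 679.7 -148.1   53.3] phi 6.1 t 36.8 grip 17.8 F [-0.6  0.  -2.2]
 shift now-frame [-0.7 -0.2  6.3]  after-turn frame [-0.7 -0.2  6.3]  rot [-0.  0.  0.]
```

View pics/w25c.png

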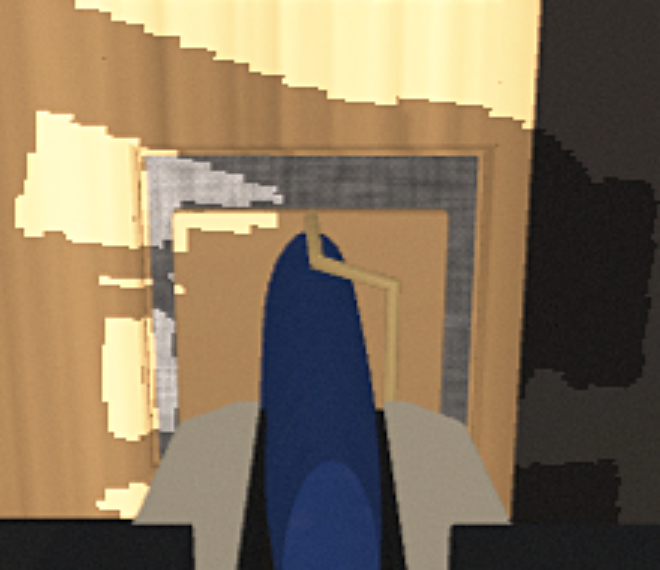

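Call:
arm_command(
  rows=[
    [0, 0, 3, 0, 0, 0],
    [0, 0, 2, 0, 0, 0],
    [0, 0, 0, 0, 0, 0],
  ],
)

```text
t: 37.22
ee_pos: [0.6797, -0.1482, 0.0484]
tcp_rot: [-0.0, 0.999, 0.053, -0.0]
ft_force: [0.1, 0.9, -2.3]
grip_width: 0.0181
```

Call:
arm_command(
  rows=[
    [0, 0, 1, 0, 0, 0],
    [0, 0, 0, 0, 0, 0],
  ],
)

```text
t: 37.48
ee_pos: [0.6798, -0.1482, 0.0475]
tcp_rot: [-0.0, 0.999, 0.053, -0.0]
ft_force: [-0.1, 0.8, -2.4]
grip_width: 0.018
```

Call:
arm_command(
  rows=[
    [0, 0, 0.7, 0, 0, 0],
    [0, 0, 0, 0, 0, 0],
  ],
)

```text
t: 37.72
ee_pos: [0.6799, -0.1483, 0.0472]
tcp_rot: [0.0, 0.999, 0.053, 0.0]
ft_force: [-1.7, 0.1, 1.6]
grip_width: 0.0182
```

Call:
arm_command(
  rows=[
    [0, 0, 0, 0, 0, 0],
    [0, 0, 0, 0, 0, 0],
    [0, 0, 0, 0, 0, 0],
  ],
  jaw=30,
)

```text
t: 38.1
ee_pos: [0.6798, -0.1481, 0.0468]
tcp_rot: [-0.0, 0.999, 0.053, 0.0]
ft_force: [-0.5, -0.1, 0.0]
grip_width: 0.0296
```

Call:
arm_command(
  rows=[
    [0, 0, 0, 0, 0, 0],
    [0, 0, 0, 0, 0, 0],
    [0, 0, 0, 0, 0, 0],
  ],
  jaw=55,
)

```text
t: 38.48
ee_pos: [0.6798, -0.1482, 0.0468]
tcp_rot: [0.0, 0.999, 0.053, -0.0]
ft_force: [0.3, 0.3, -0.5]
grip_width: 0.0534
```

Call:
arm_command(
  rows=[
    [0, 0, -15, 0, 0, 0],
    [0, 0, -40, 0, 0, 0],
    [0, 0, -40, 0, 0, 0],
    [0, 0, -30, 0, 0, 0],
    [0, 0, -20, 0, 0, 0],
  ],
)

```text
t: 39.1
ee_pos: [0.6801, -0.1482, 0.1946]
tcp_rot: [0.0, 0.999, 0.053, 0.001]
ft_force: [-0.2, -0.5, -0.1]
grip_width: 0.0551
```

```bash
python3 - <<'E'
from h import *
from go import *
go(471.4,-120.2,140,-18)
c=cap("wrist","w26")
E
```

```text
at [ 680.1 -148.2  194.6] phi 6.11 t 39.1 grip 55.1 F [-0.2 -0.5 -0.1]
 shift now-frame [-204.6  -50.1   54.2]  after-turn frame [-207.1   37.8   54.6]  rot [ 0.    -0.002  0.421]
```

View pics/w26.png

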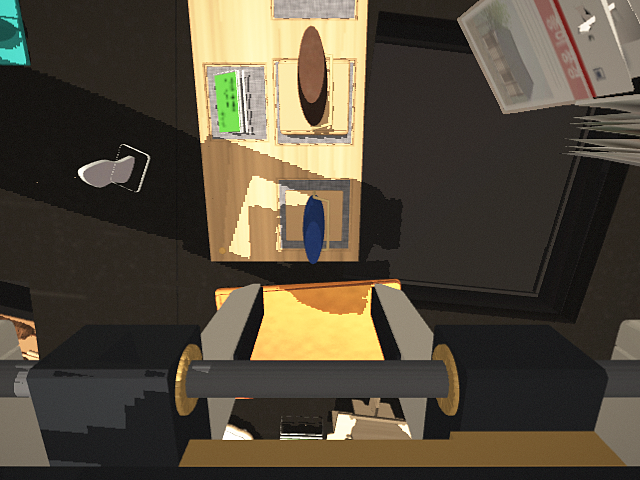

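Call:
arm_command(
  rows=[
    [0, 0, 0, 0, 0, 0.14],
    [0, 0, 0, 0, 0, 0.14],
    [0, 0, 0, 0, 0, 0.141],
    [-45, 8, 0, 0, 0, 0],
    [-54, 10, 0, 0, 0, 0],
  ],
)

```text
t: 39.78
ee_pos: [0.5789, -0.1344, 0.1904]
tcp_rot: [-0.0, 0.988, -0.157, -0.001]
ft_force: [0.2, -0.0, 0.4]
grip_width: 0.055
```

Call:
arm_command(
  rows=[
    [-54, 10, 0, 0, 0, 0],
    [-54, 10, 20, 0, 0, 0],
    [0, 0, 30, 0, 0, 0],
    [0, 0, 0, 0, 0, 0],
    [0, 0, 0, 0, 0, 0],
  ],
)

```text
t: 40.4
ee_pos: [0.4717, -0.1204, 0.1426]
tcp_rot: [0.0, 0.988, -0.157, 0.0]
ft_force: [0.4, 0.6, 0.5]
grip_width: 0.055
```

```bash
python3 - <<'E'
from h import *
from go import *
go(471.4,-120.2,10,-18)
c=cap("wrist","w27")
import pickle;pickle.dump(c,open("w27.pkl","wb"))
a=c["pixels"][:,:,::-1]
cv2.imwrite("pics/w27c.png",cv2.resize(a[170:310,240:400],None,fx=4.5,fy=4.5))
E
```

```text
at [ 471.7 -120.4  142.6] phi -18.01 t 40.4 grip 55.0 F [0.4 0.6 0.5]
 shift now-frame [-3.000e-01 -1.000e-01  1.326e+02]  after-turn frame [-3.000e-01 -1.000e-01  1.326e+02]  rot [ 0. -0. -0.]
```

View pics/w27c.png

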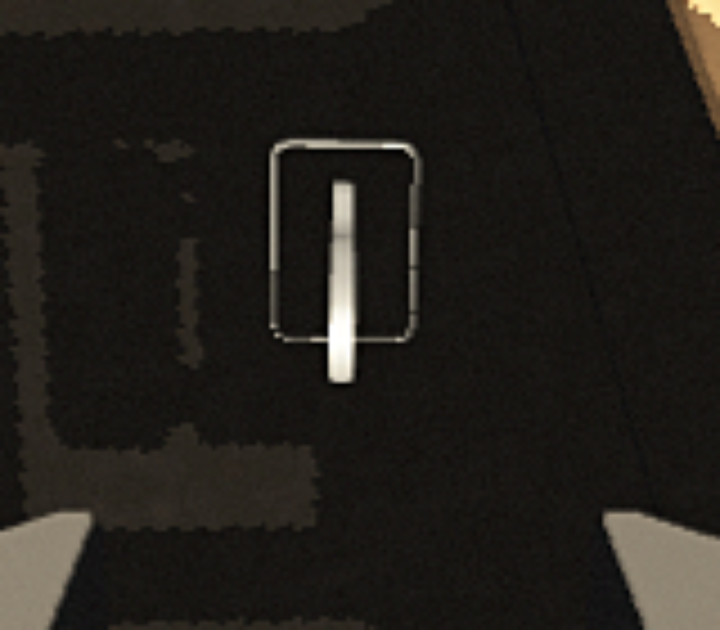

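Call:
arm_command(
  rows=[
    [0, 0, 50, 0, 0, 0],
    [0, 0, 50, 0, 0, 0],
    [0, 0, 30, 0, 0, 0],
    [0, 0, 11, 0, 0, 0],
    [0, 0, 0, 0, 0, 0],
  ],
)

```text
t: 41.08
ee_pos: [0.4717, -0.1204, 0.0014]
tcp_rot: [-0.0, 0.988, -0.157, -0.0]
ft_force: [0.2, -0.3, 0.7]
grip_width: 0.0549
```

Call:
arm_command(
  rows=[
    [0, 0, 0, 0, 0, 0],
    [0, 0, 0, 0, 0, 0],
    [0, 0, 0, 0, 0, 0],
    [0, 0, 0, 0, 0, 0],
    [0, 0, 0, 0, 0, 0],
  ],
  jaw=0,
  newtons=10,
)

```text
t: 41.7
ee_pos: [0.4712, -0.1203, 0.0009]
tcp_rot: [0.0, 0.988, -0.157, 0.0]
ft_force: [-0.8, 0.3, 0.6]
grip_width: 0.0096
```

Call:
arm_command(
  rows=[
    [0, 0, 0, 0, 0, 0],
    [0, 0, 0, 0, 0, 0],
    [0, 0, 0, 0, 0, 0],
  ],
)

```text
t: 42.08
ee_pos: [0.4711, -0.1203, 0.0008]
tcp_rot: [-0.0, 0.988, -0.157, -0.0]
ft_force: [-0.3, 0.6, -0.9]
grip_width: 0.0042
```

```bash
python3 - <<'E'
from h import *
from go import *
go(471.4,-120.2,1,-18)
c=cap("wrist","w28")
a=c["pixels"][:,:,::-1]
cv2.imwrite("pics/w28c.png",cv2.resize(a[170:410,220:420],None,fx=3,fy=3)[:600])
E
```

```text
at [ 471.1 -120.3    0.8] phi -18.02 t 42.08 grip 4.2 F [-0.3  0.6 -0.9]
 shift now-frame [ 0.2 -0.1 -0.2]  after-turn frame [ 0.2 -0.1 -0.2]  rot [ 0.  0. -0.]
```

View pics/w28c.png

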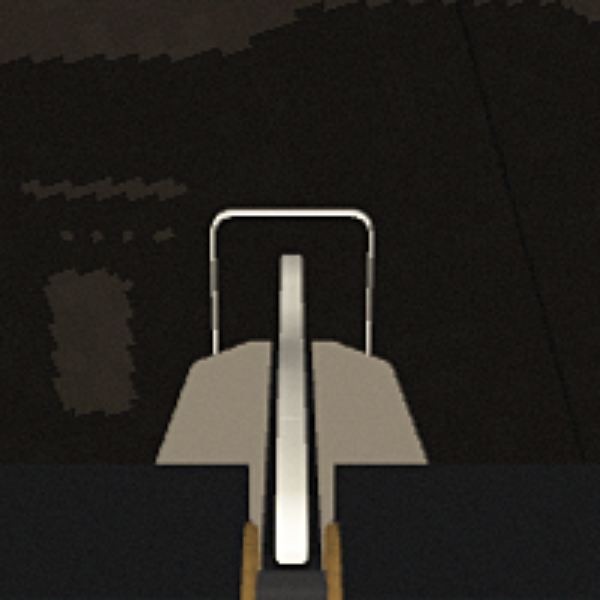

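Call:
arm_command(
  rows=[
    [0, 0, -10, 0, 0, 0],
    [0, 0, -35, 0, 0, -0.1],
    [0, 0, -40, 0, 0, -0.16],
    [0, 0, -15, 0, 0, -0.161],
    [0, 0, 0, 0, 0, 0],
  ],
)

```text
t: 42.75
ee_pos: [0.4718, -0.1205, 0.1025]
tcp_rot: [0.0, 0.999, 0.053, 0.001]
ft_force: [0.2, 0.2, 0.1]
grip_width: 0.0039
```

Call:
arm_command(
  rows=[
    [9, -15, 0, 0, 0, 0],
    [20, -35, 0, 0, 0, 0],
    [26, -45, 0, 0, 0, 0],
    [26, -45, 0, 0, 0, 0],
    [20, -36, 0, 0, 0, 0],
  ],
)

```text
t: 43.38
ee_pos: [0.553, 0.0684, 0.0996]
tcp_rot: [-0.0, 0.999, 0.052, -0.001]
ft_force: [0.8, -1.3, -0.4]
grip_width: 0.004
```

Call:
arm_command(
  rows=[
    [8, -14, 0, 0, 0, 0],
    [0, 0, 0, 0, 0, 0],
  ],
)

```text
t: 43.62
ee_pos: [0.5591, 0.081, 0.0999]
tcp_rot: [0.0, 0.999, 0.053, -0.001]
ft_force: [-0.4, -0.1, -0.6]
grip_width: 0.0036
```

```bash
python3 - <<'E'
from h import *
from go import *
go(654.5,80.6,80,6.1)
c=cap("wrist","w29")
E
```

```text
at [559.1  81.   99.9] phi 6.11 t 43.62 grip 3.6 F [-0.4 -0.1 -0.6]
 shift now-frame [94.9 10.6 19.8]  after-turn frame [94.9 10.6 19.9]  rot [0.    0.002 0.   ]
```

View pics/w29.png

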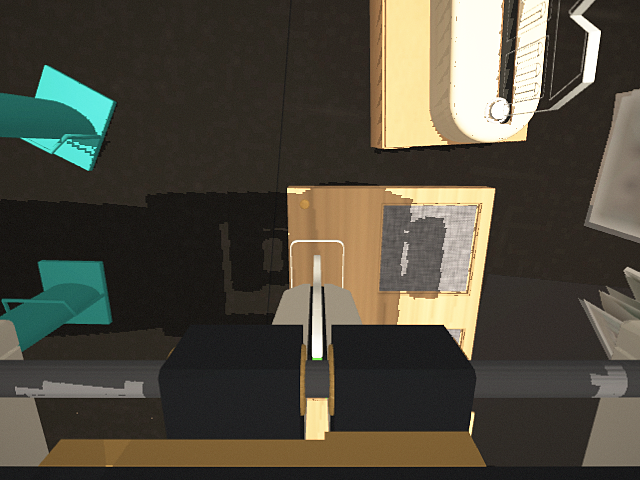

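```bash
python3 - <<'E'
from h import *
import pickle
T,S=pickle.load(open("c.pkl","rb"))
a=lambda p:(150+p[0]/3.5,p[1]/3.5); b=lambda p:(300+p[0]/3.5,55+p[1]/3.5)
for p,q in [((300,280),(92,345)),((452,265),(205,372)),((515,250),(272,378))]:
    P,e=tri(T,a(p),S,b(q));print(np.round(P*1000),round(e*1000))
E
```

```text
[799. 221. 173.] 21
[814. 123. 170.] 14
[830.  78. 169.] 0
```

Call:
arm_command(
  rows=[
    [10, 1, 0, 0, 0, 0],
    [25, 3, 0, 0, 0, 0],
    [30, 3, 0, 0, 0, 0],
    [22, 3, 0, 0, 0, 0],
    [8, 1, 0, 0, 0, 0],
  ],
)

```text
t: 44.3
ee_pos: [0.6559, 0.0783, 0.1005]
tcp_rot: [0.0, 0.999, 0.052, -0.0]
ft_force: [-0.2, -0.1, -0.9]
grip_width: 0.0042
```

Call:
arm_command(
  rows=[
    [0, 0, 20, 0, 0, 0],
    [0, 0, 30, 0, 0, 0],
    [0, 0, 18, 0, 0, 0],
    [0, 0, 7, 0, 0, 0],
    [0, 0, 0, 0, 0, 0],
  ],
)

```text
t: 44.92
ee_pos: [0.6549, 0.0794, 0.0259]
tcp_rot: [0.0, 0.999, 0.053, -0.0]
ft_force: [-0.7, 0.3, -0.5]
grip_width: 0.0038
```

```bash
python3 - <<'E'
from h import *
from go import *
go(654.5,80.6,15,6.1)
c=cap("wrist","w30")["pixels"][:,:,::-1]
cv2.imwrite("pics/w30c.png",cv2.resize(c[130:340,190:450],None,fx=2.8,fy=2.8))
E
```

```text
at [654.9  79.4  25.9] phi 6.1 t 44.92 grip 3.8 F [-0.7  0.3 -0.5]
 shift now-frame [-0.3 -1.2 10.9]  after-turn frame [-0.3 -1.2 10.9]  rot [0. 0. 0.]
```

View pics/w30c.png

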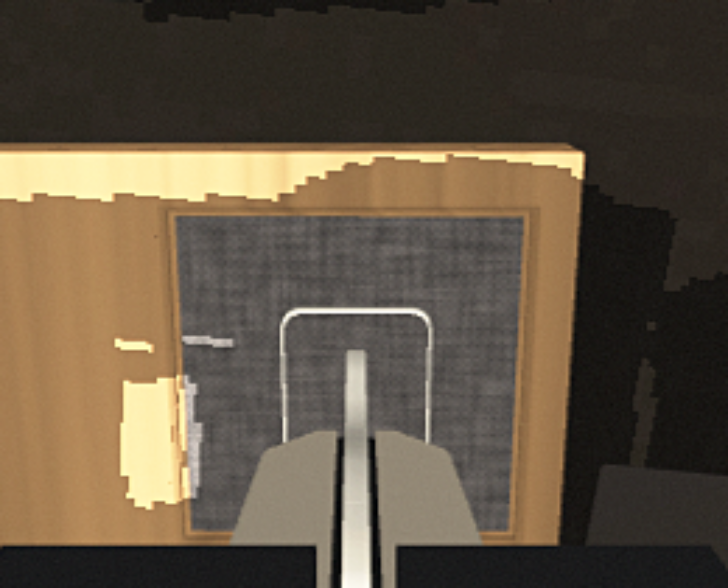

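Call:
arm_command(
  rows=[
    [-0.5, -1, 5, 0, 0, 0],
    [0, 0, 3, 0, 0, 0],
    [0, 0, 1.5, 0, 0, 0],
    [0, 0, 0, 0, 0, 0],
  ],
)

```text
t: 45.48
ee_pos: [0.6544, 0.0803, 0.0163]
tcp_rot: [-0.0, 0.999, 0.053, -0.0]
ft_force: [0.5, -0.5, -0.3]
grip_width: 0.0042
```

Call:
arm_command(
  rows=[
    [0, 0, 1, 0, 0, 0],
    [0, 0, 0, 0, 0, 0],
  ],
)

```text
t: 45.72
ee_pos: [0.6544, 0.0803, 0.0153]
tcp_rot: [-0.0, 0.999, 0.053, -0.0]
ft_force: [-0.2, 1.3, 0.4]
grip_width: 0.0041
```

Call:
arm_command(
  rows=[
    [0, 0, 0.6, 0, 0, 0],
    [0, 0, 0, 0, 0, 0],
  ],
)

```text
t: 45.98
ee_pos: [0.6545, 0.0804, 0.0149]
tcp_rot: [-0.0, 0.999, 0.053, 0.0]
ft_force: [0.2, 0.6, 0.4]
grip_width: 0.0037
```

Call:
arm_command(
  rows=[
    [0, 0, 0.4, 0, 0, 0],
    [0, 0, 0, 0, 0, 0],
  ],
)

```text
t: 46.22
ee_pos: [0.6545, 0.0804, 0.0148]
tcp_rot: [-0.0, 0.999, 0.053, 0.0]
ft_force: [-3.3, 0.2, 5.4]
grip_width: 0.004
```

Call:
arm_command(
  rows=[
    [0, 0, 0, 0, 0, 0],
    [0, 0, 0, 0, 0, 0],
    [0, 0, 0, 0, 0, 0],
  ],
  jaw=10,
)

```text
t: 46.6
ee_pos: [0.6543, 0.0803, 0.0142]
tcp_rot: [0.0, 0.999, 0.053, -0.0]
ft_force: [-0.6, -0.5, -0.4]
grip_width: 0.01
```

Call:
arm_command(
  rows=[
    [0, 0, 0, 0, 0, 0],
    [0, 0, 0, 0, 0, 0],
    [0, 0, 0, 0, 0, 0],
  ],
  jaw=45,
)

```text
t: 46.98
ee_pos: [0.6544, 0.0803, 0.0143]
tcp_rot: [0.0, 0.999, 0.053, -0.0]
ft_force: [-0.6, -0.2, 0.0]
grip_width: 0.0355
```

Call:
arm_command(
  rows=[
    [0, 0, -15, 0, 0, 0],
    [0, 0, -40, 0, 0, 0],
    [0, 0, -50, 0, 0, 0],
    [0, 0, -50, 0, 0, 0],
    [0, 0, -25, 0, 0, 0],
  ],
)

```text
t: 47.6
ee_pos: [0.655, 0.0804, 0.1991]
tcp_rot: [-0.0, 0.999, 0.053, 0.002]
ft_force: [0.2, 0.5, -0.3]
grip_width: 0.0452
```

Call:
arm_command(
  rows=[
    [-40, 5, 0, 0, 0, 0],
    [-55, 10, 0, 0, 0, 0],
    [-55, 15, 0, 0, 0, 0],
    [-40, 20, 0, 0, 0, 0],
    [0, 0, 0, 0, 0, 0],
  ],
)

```text
t: 48.22
ee_pos: [0.4694, 0.0095, 0.1963]
tcp_rot: [0.0, 0.999, 0.053, 0.002]
ft_force: [-0.0, 0.2, 0.5]
grip_width: 0.0452
```

```bash
python3 - <<'E'
from h import *
from go import *
go(632,-37,195,96.1)
cap("wrist","w31")
s=cap("scene","s31")["pixels"][:,:,::-1]
cv2.imwrite("pics/s31c.png",cv2.resize(s[160:320,280:450],None,fx=4,fy=3.7,interpolation=cv2.INTER_CUBIC))
t=cap("top","t31")["pixels"][:,:,::-1]
cv2.imwrite("pics/t31c.png",cv2.resize(t[110:260,260:440],None,fx=4,fy=4,interpolation=cv2.INTER_CUBIC))
E
```

```text
at [469.4   9.5 196.3] phi 6.02 t 48.23 grip 45.2 F [-0.   0.2  0.5]
 shift now-frame [156.8  63.3   1.9]  after-turn frame [-63.5 156.7   1.3]  rot [ 0.003 -0.002 -1.572]
```

View pics/w31.png

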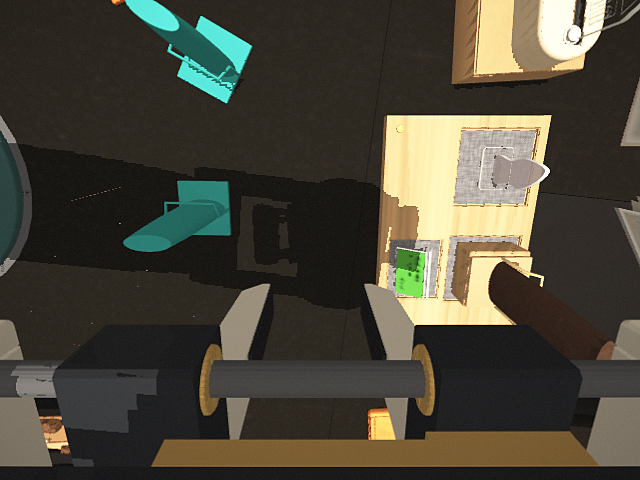

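View pics/s31c.png

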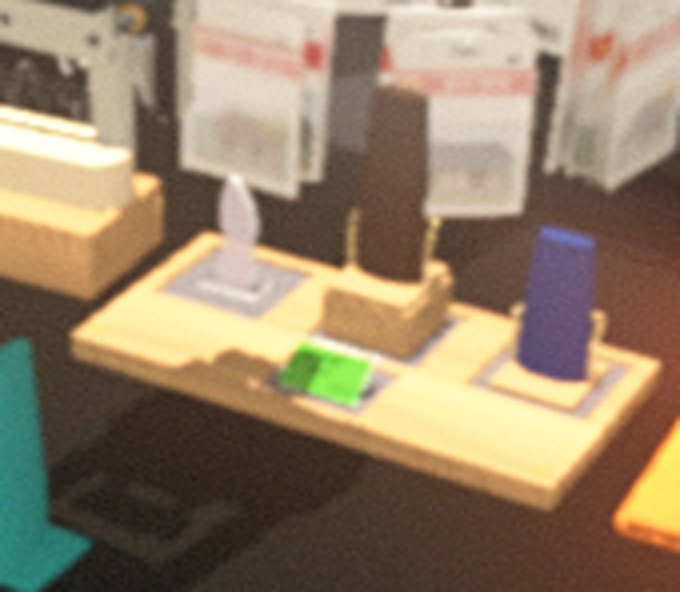

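View pics/t31c.png

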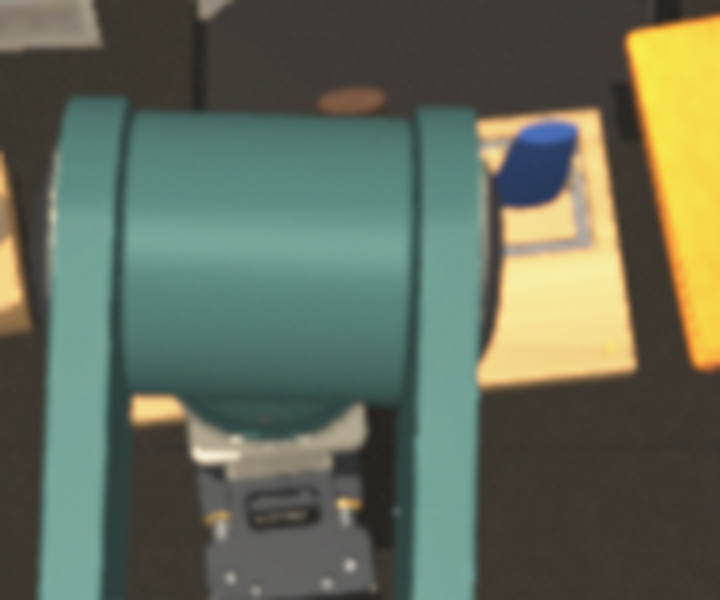

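Call:
arm_command(
  rows=[
    [-15, -55, 0, 0, 0, 0],
    [-15, -58, 0, 0, 0, 0],
    [-15, -58, 0, 0, 0, 0],
    [-15, -58, 0, 0, 0, 0],
    [-15, -58, 0, 0, 0, 0],
  ],
)

```text
t: 49.0
ee_pos: [0.3649, 0.2904, 0.1945]
tcp_rot: [0.0, 0.999, 0.054, -0.0]
ft_force: [1.1, 0.9, -0.0]
grip_width: 0.0449
```

Call:
arm_command(
  rows=[
    [-15, -58, 0, 0, 0, 0],
    [-15, -40, 0, 0, 0, 0],
    [0, 0, 0, 0, 0, 0],
    [0, 0, 0, 0, 0, 0],
  ],
)

```text
t: 49.5
ee_pos: [0.3256, 0.3824, 0.1941]
tcp_rot: [0.0, 0.999, 0.054, -0.0]
ft_force: [0.0, -1.0, -0.2]
grip_width: 0.045
```

```bash
python3 - <<'E'
from h import *
from go import *
import pickle
go(632,-37,195,96.1)
T=cap("top","t32");S=cap("scene","s32");pickle.dump((T,S),open("c2.pkl","wb"))
t=T["pixels"][:,:,::-1]
cv2.imwrite("pics/t32c.png",cv2.resize(t[125:225,260:430],None,fx=4.7,fy=4.7,interpolation=cv2.INTER_CUBIC))
E
```

```text
at [325.6 382.4 194.1] phi 6.16 t 49.5 grip 45.0 F [ 0.  -1.  -0.2]
 shift now-frame [259.7 449.8  -0.8]  after-turn frame [-449.6  260.1   -0.9]  rot [ 0.00e+00  1.00e-03 -1.57e+00]
```

View pics/t32.png

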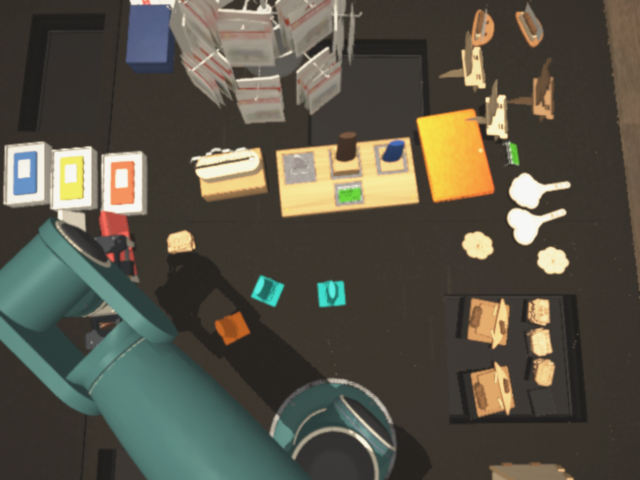

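View pics/t32c.png

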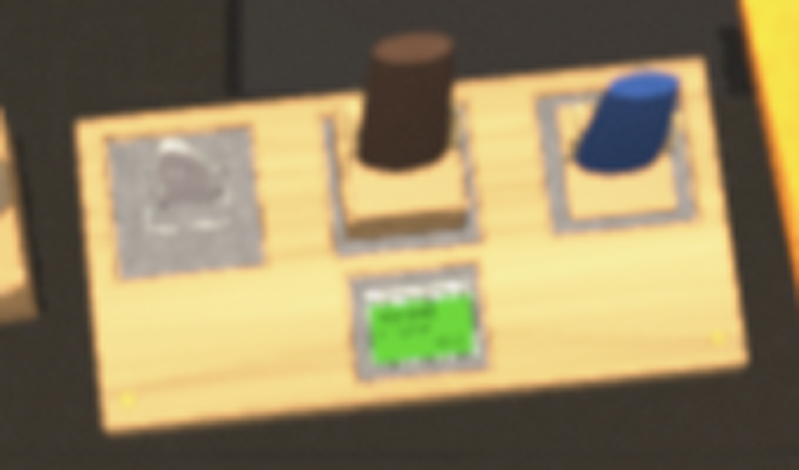

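```bash
python3 - <<'E'
from h import *
import pickle
T,S=pickle.load(open("c2.pkl","rb"))
g=lambda p:(260+(p[0]+.5)/4.7-.5,125+(p[1]+.5)/4.7-.5)
th=np.radians(6.1);Rb=np.array([[np.cos(th),np.sin(th)],[-np.sin(th),np.cos(th)]])
for n,pts,z in [("fig front (18,137/93)",[(147,233),(228,226)],.017),("riser base front (2,+-32)",[(349,238),(468,230)],.016),("riser top front",[(346,212),(466,205)],.054),("short foot front (3,-86/-143)",[(568,223),(676,213)],.018),("card front(-66,+-28)",[(372,371),(480,358)],.016)]:
    P=plane(T,[g(p) for p in pts],z)[:,:2]*1000
    print(n,np.round((P-[632.7,-37.2])@Rb.T,1).tolist())
E
```

```text
fig front (18,137/93) [[19.7, 136.0], [18.9, 93.0]]
riser base front (2,+-32) [[5.8, 30.1], [3.5, -33.0]]
riser top front [[7.9, 31.9], [5.1, -29.7]]
short foot front (3,-86/-143) [[1.1, -85.9], [0.5, -143.5]]
card front(-66,+-28) [[-67.4, 26.1], [-66.5, -30.9]]
```

```bash
python3 - <<'E'
from rig import r,order
print(order.hand_in()); print(r.observe()["t"])
E
```

```text
the job is handed in; nothing more can be done
None
the job is handed in; nothing more can be done
```

I dressed the board and handed the job in at about 50 s of the 139 s allowed. The hand-in gave no verdict.

**What is where:**
- The price card is in the front seat, facing the front.
- The riser is in the middle back seat, with the taller brown rest standing on it.
- The shorter blue rest is in the folder-side seat.
- The acrylic figure is in the lamp-side seat.

**Last checks:**
- In the last overhead and scene pictures everything stood upright and square in its seat, and the arm was clear of it all.
- Measured edges put the card, the figure and the short rest within about 3 mm of centre.
- The riser's front edge read 2–6 mm behind its nominal place, while the pose at which I released it read almost exactly centred. Both are inside the 10 mm limit.
- I checked the taller rest's position on the riser only by eye, in the wrist view just before release, and by the contact height.
- The pack, mirror and lamp look unmoved in the overhead picture, judged by eye.

**What disagreed:** The reported TCP lies about 38 mm beyond the real fingertips. My first grasp of the card closed above it without touching it. I found the offset by touching the table, which gave about 16 N, and used it for every later grasp and placing.

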